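Reverse the rub tester's arm and load the scraper

TASK

Change the rub tester from rubbing to scraping: lift its arm off the pivot pin, turn it end for end and refit it fully down on the pin, so that the straight scraper instead of the round pad rests on the white panel, between the two stop pegs. Then stand the larger of the two brass weights upright in the middle of the round seat above the scraper. Leave the small weight and the other things where they are.

Things in the scene. Friction and masses are not known exactly. Their poses are not given: they have to be found in the camera images.
- rub_tester: Rub tester, fixed to the bench: grey base plate 12 mm thick (x -70 to +135 mm, y +-65 mm) and aluminium panel table (x +40 to +128 mm, y +-50 mm, 45 mm high). Origin on the pin's axis at bench height, z up, +x from the pin to the table. Two stop pegs, 8 mm thick, at x +51, y +-21 mm, tops 86 mm above the bench, stand either side of the fitted arm and limit its swing to about +-9 degrees.
- pin_top (a point): Top of the upright pivot pin, on its axis, 107 mm above the bench; axes as the tester's. The pin is 10 mm thick, its nose tapering to 3 mm over the top 12 mm. It stands 33 mm above the flat shoulder of a steel post of 22 mm diameter, on which the arm lies.
- panel_mid (a point): Point on top of the white panel, 48 mm above the bench, under the foot of a fitted arm: 90 mm from the pin's axis towards the tester's +x; axes as the tester's.
- hub_centre (a point): Centre of the loose arm, half-way up its dark hub on the axis of the hole, 81 mm above the bench when fitted. Hub: 42 mm along the arm, 28 mm wide, 14 mm high; upright through hole of 15 mm. x runs along the arm to the round pad end, y across, z up. The arm balances here, about 220 g. At the start it is on the pin, pad end over the panel. Both feet end 32.5 mm below this point.
- pad_seat (a point): Middle of the top of the round seat above the round pad, 90 mm from the arm's hole; axes as the arm's.
- scraper_seat (a point): Middle of the top of the flat round seat (44 mm diameter, no rim, marked with a 33 mm circle) above the scraper, 90 mm from the arm's hole, level with the hub's top (88 mm above the bench when fitted); axes as the arm's.
- rub_arm: The same arm, 224 mm long; origin on the hole's axis at the hub's underside, axes as hub_centre. From the hub a bar 18 mm wide, 10 mm high leads each way to a flat round seat. Foot at +x: round black pad, 38 mm diameter. Foot at -x: straight steel scraper blade, 58 mm long across the arm, under a dark 64 mm crossbar that sticks out on both sides of the seat.
- big_weight: The larger brass knob weight; origin at the centre of its underside, z up.
- big_weight_centre (a point): Centre, half-way up (20 mm), of the larger brass knob weight, about 200 g: 40 mm high, round body of 30 mm diameter up to 28 mm, then a 16 mm knob. It stands on the bench to the right of the tester. z up.
- small_weight_centre (a point): Centre, half-way up (15 mm), of the smaller brass weight: 30 mm high, 24 mm diameter. It stands near the larger one, the two in either place; not to be used.
- paint_tin: Small paint tin, 62 mm diameter, 76 mm high, to the left; bystander. Origin under its centre.
- dropper_bottle: Dropper bottle, 32 mm diameter, 54 mm high, standing between the tester and the weights; bystander. Origin under its centre.
- stopwatch: Stopwatch lying on the bench, 62 x 68 x 20 mm, right of the weights; bystander. Origin under its centre.
- flat_brush: Flat brush lying on the bench at the left, 48 x 185 x 12 mm; bystander. Origin under its centre.
Things that resemble listed ones, but are neither listed nor needed, are in the scene too. What is shaped like the big_weight but pink or red is not meant.

How it is judged:
By the outcome, as a careful person would: the job done as asked, in the order asked, and still so for the second after the job is handed in, with the robot touching nothing.
It also fails if it takes over 59 s, if anything falls off the work surface, if the arm or the gripper's body presses on something with over 40 N, if the wrist force passes 120 N, or if a joint passes its speed limit or range.

ROBOT

A 6-joint arm with a two-finger parallel gripper is mounted at the origin on a cart in front of the work surface, level with it; the furniture and walls round the work are solid. World frame = base frame: x ahead of the robot, y to its left, z up, the work surface at z = 0. Lengths are in mm, angles in rad, forces in N, time in s.
With the tool pointing down it reaches from about 350 to 775 mm from the base axis. Payload 7.3 kg.
Tool frame: the origin (TCP) lies at the very end of the fingers, on their centre line; the grasp point (between the pads) lies 19 mm behind it; z points along the fingers, x is the direction in which the jaws open and shut, and the axes are right-handed (so a half turn about z gives the same grasp; the last joint's range is limited). The gripper opens to 92 mm and grips with 3 to 60 N. Pads are 19 mm wide; open, the fingers measure 130 mm over their backs; the gripper's body (75 mm by 190 mm) begins 47 mm behind the grasp point.
Start: joints at [1.065, 0.342, 1.524, -0, 1.275, -0.146], TCP at [184.832, 491.408, 226.741] pointing down, gripper open.
Joint ranges: [-2.53, 2.53], [-0.77, 2.02], [0.04, 2.7], [-1, 4.14], [0.28, 2.66], [-3.11, 3.11]. Speed limits (rad/s): [2.57, 2.57, 3.14, 3.14, 3.14, 3.14].

INTERFACE

Orientations are given as [roll, pitch, yaw] about the fixed x, y, z axes, in that order (R = Rz(yaw) Ry(pitch) Rx(roll)).
In Python, from plant import bot, capture, camera_params gives the robot as it stands.
- The arm moves only by the shell command python3 -m jog 'ROWS' [OPENING]. ROWS is a JSON object of lists of equal length, an entry for each row: "xyz": the shift along the world's x, y, z as a fraction of full scale, a list of three; "angular": the turn, a rotation vector about the world's x, y, z as a fraction of full scale, a list of three. In form: {"xyz": [[x, y, z], ...], "angular": [[wx, wy, wz], ...]}. A call has 1 to 10 rows; each row shifts and turns the pose as measured when the row begins; what a row does not reach is not made up. Full scale, the value 1, is 2 cm for a shift and 6 degrees for a turn. A row lasts 1/10 s, in which the tool goes at most 50 mm and 8.59 degrees, less where a joint would pass 70% of its speed; a pose out of reach is approached as far as the arm can. A call with a number of a shift or a turn outside -1 to 1 is refused whole. A call with a gripper value outside its range is refused whole. OPENING is the closure, from -1 (fully open) to 1 (shut), set as the call begins (- or left out, the last holds). The fingers move at their own pace and stop on an object; the grip force is fixed at half the most. Time passes only in rows, so rows that do not move let the fingers close. It gives the time, the measured TCP pose, the force and the opening at its end, in the units of the state.
- bot.get_obs(): the state, without advancing time (a new reading comes with each control period).
- capture(name): name is "side" or "top"; returns the picture (384x512x3 uint8, red, green, blue); there is no depth.
- camera_params(name): a dict with "fx", "fy", "cx", "cy" (pixels), "rvec" (rotation vector, rad) and "tvec" (3), from world to camera coordinates, as OpenCV has them. Camera axes: x right, y down, z forward; pixel columns grow to the right and rows downward; lengths in mm; the calibration is good to about 2 mm. A picture is of the moment at which its call begins. camera_params takes no time and is no camera call.
- bot.close_job(): hands the job in, once; it reports no verdict.
The state is a dict: "time": time; "joint_positions": joint angles; "dq": joint speeds; "tau": joint torques, N m; "tool_pos": TCP position; "tcp_rot": TCP orientation; "contact_force": force on the tool from outside, world axes, zero at the start; "moment": the same for the moment, N m; "grip_width": finger opening in mm.
Only numpy, scipy, OpenCV 4.12 (cv2) and the standard library are available. Lean on these libraries where they do the work, as an engineer would, in place of code of your own. Each camera call takes 0.05 s, during which the arm holds its last target.

## Working session

There is one attempt and no reset: what is moved stays moved. The work goes in short steps, Python scripts to look and compute and a shell command to move; the robot and the scene stay as the last step left them, time stands still between calls to the robot, and variables do not carry over. Pictures are saved under pics/ and viewed, and the job is handed in when it is done.

```bash
ls; mkdir -p pics
python3 - <<'E'
from plant import bot,capture,camera_params
import cv2
for n in("side","top"):
    im=capture(n); cv2.imwrite(f"pics/{n}0.png",im[:,:,::-1]); print(n,camera_params(n))
print(bot.get_obs())
E
```

```text
pics
side {'fx': 404.8884214630066, 'fy': 404.8884214630066, 'cx': 254.99430323957714, 'cy': 187.4281366167838, 'rvec': array([ 2.06166874, -0.42437305,  0.27721013]), 'tvec': array([-489.53184042,  175.66383364, 1080.20519066])}
top {'fx': 443.6862903510332, 'fy': 443.6862903510332, 'cx': 258.80310290660117, 'cy': 188.21650468290287, 'rvec': array([ 2.12315466, -2.15232455,  0.18995686]), 'tvec': array([  -6.13181644,  529.60657815, 1314.88194822])}
{'time': 0.1, 'joint_positions': array([ 1.06498644e+00,  3.42656478e-01,  1.52492043e+00, -6.05976333e-06,
        1.27539867e+00, -1.46014095e-01]), 'dq': array([ 0.00231412, -0.00139539, -0.00208401, -0.00088907,  0.00069824,
       -0.00116539]), 'tau': array([ 1.82524454e-03, -4.32001483e+01, -2.44694978e+01,  7.20403902e-02,
        5.26913849e-02, -6.69203018e-05]), 'tool_pos': array([184.65379775, 491.06738565, 226.11304824]), 'tcp_rot': array([-3.14139718e+00,  1.36905328e-03,  1.21100244e+00]), 'contact_force': array([-0.10271172, -0.59692562,  0.29087341]), 'moment': array([ 0.02724805,  0.06624828, -0.00644693]), 'grip_width': 92.09389265980282}
```

View pics/top0.png

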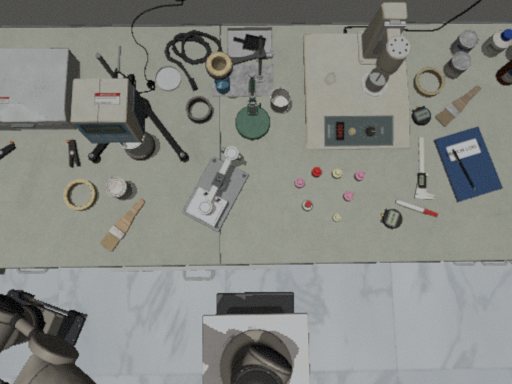

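View pics/side0.png

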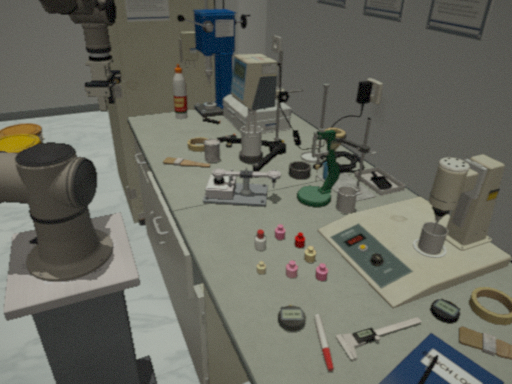

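Run:
```python
import cv2
a=cv2.imread('pics/top0.png');b=cv2.imread('pics/side0.png')
cv2.imwrite('pics/topc.png',cv2.resize(a[110:300,180:420],None,fx=3.2,fy=3.2 if 0 else 3.1,interpolation=cv2.INTER_CUBIC)[:600,:800])
cv2.imwrite('pics/sidec.png',cv2.resize(b[150:340,180:440],None,fx=3,fy=3,interpolation=cv2.INTER_CUBIC)[:600,:800])
```

```text
(no output)
```

View crops.

View pics/topc.png

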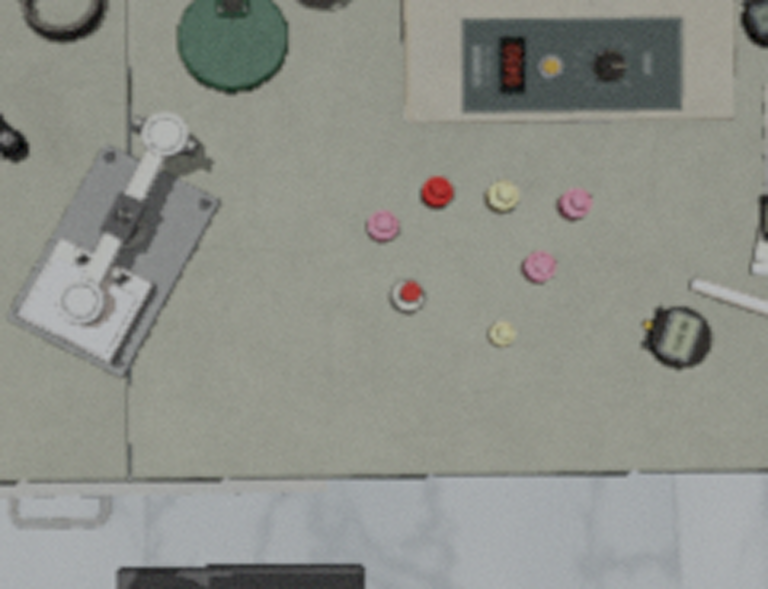

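View pics/sidec.png

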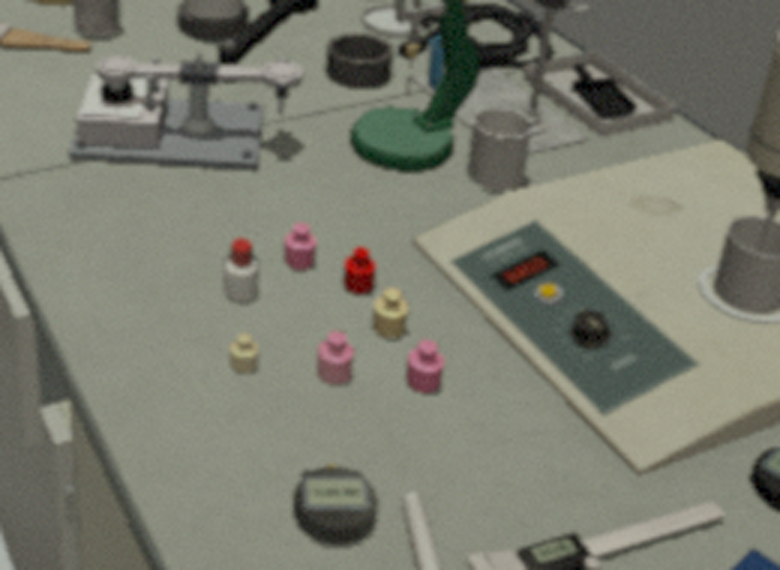

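```bash
cat > h.py <<'E'
import numpy as np,cv2
from plant import bot,capture,camera_params
def P(n):
    c=camera_params(n);K=np.array([[c['fx'],0,c['cx']],[0,c['fy'],c['cy']],[0,0,1]]);return K,cv2.Rodrigues(c['rvec'])[0],np.array(c['tvec']).ravel()
def onz(n,uv,z):
    K,R,t=P(n);d=R.T@np.linalg.inv(K)@np.array([uv[0],uv[1],1.]);o=-R.T@t;return o+d*(z-o[2])/d[2]
def proj(n,p):
    K,R,t=P(n);q=K@(R@np.array(p,float)+t);return q[:2]/q[2]
def tri(a,b):
    M=[];
    for n,uv in(("top",a),("side",b)):
        K,R,t=P(n);Q=K@np.c_[R,t];M.append(Q)
    X=cv2.triangulatePoints(M[0],M[1],np.array(a,float).reshape(2,1),np.array(b,float).reshape(2,1));return (X[:3]/X[3]).ravel()
def crop(im,x0,x1,y0,y1,f,name):
    cv2.imwrite('pics/'+name,cv2.resize(im[y0:y1,x0:x1],None,fx=f,fy=f,interpolation=cv2.INTER_CUBIC))
E
python3 - <<'E'
from h import *
a=cv2.imread('pics/top0.png');b=cv2.imread('pics/side0.png')
crop(a,180,255,140,235,6,'t1.png');crop(b,195,290,160,215,8,'s1.png')
for n,p in(("top",a),("side",b)):
    hsv=cv2.cvtColor(p,cv2.COLOR_BGR2HSV)
    for nm,lo,hi in(("yel",(17,55,110),(35,255,255)),("pink",(160,60,100),(180,255,255)),("red",(0,150,100),(8,255,255))):
        m=cv2.inRange(hsv,lo,hi);k,l,s,c=cv2.connectedComponentsWithStats(m)
        for i in range(1,k):
            if 25<s[i,4]<600:
                x,y=c[i]
                print(n,nm,s[i],c[i].round(1),onz(n,c[i],20).round(0))
E
```

```text
top yel [206  52  26  24 338] [218.6  63.8] [949. 112.  20.]
top yel [416  67  29  28 203] [429.8  80.9] [ 882. -577.   20.]
top yel [452  86  28  26 136] [465.1  98.2] [ 821. -687.   20.]
top yel [437 110  16  15 137] [444.6 116.8] [ 759. -615.   20.]
top yel [ 64 179  31  31 287] [ 79.  194.3] [522. 545.  20.]
top yel [115 199  30  34 212] [128.7 217. ] [449. 388.  20.]
top yel [100 233  20  18 203] [109.4 241.4] [375. 444.  20.]
top pink [355 171  10   9  54] [359.3 175. ] [ 572. -330.   20.]
top pink [295 178   9  10  58] [299.2 182.8] [ 549. -140.   20.]
top pink [344 192   9   9  53] [348.1 195.7] [ 506. -292.   20.]
top red [312 167   9   9  60] [316.1 171.2] [ 585. -195.   20.]
top red [424 210  13   6  37] [430.1 212.6] [ 450. -544.   20.]
side yel [324 127  22  10  79] [336.8 131. ] [1136.  438.   20.]
side yel [192 137  16   4  27] [200.3 137.9] [540. 581.  20.]
side yel [187 139  17   8  46] [193.2 143.9] [494. 532.  20.]
side yel [163 157  13   6  58] [169.4 159.6] [368. 422.  20.]
side yel [180 159  30   7 110] [193.2 162.8] [444. 364.  20.]
side yel [359 244   7   6  32] [362.3 246.3] [ 725. -293.   20.]
side yel [305 246  11  14  99] [309.9 251.8] [ 580. -259.   20.]
side yel [257 261   9  13  84] [260.7 266.9] [ 434. -264.   20.]
side yel [471 287  41  31 309] [489.7 301.1] [ 874. -574.   20.]
side yel [460 326  22  21 291] [470.7 336.4] [ 749. -629.   20.]
side yel [496 339  16  18 213] [503.3 347.9] [ 788. -677.   20.]
side pink [275 225  10  15 115] [279.4 231.9] [ 545. -149.   20.]
side pink [286 261  12  16 122] [291.5 267.9] [ 504. -297.   20.]
side pink [316 264  12  17 155] [321.2 271.7] [ 566. -338.   20.]
side red [295 233  10  10  60] [299.6 237.9] [ 585. -195.   20.]
side red [323 348  10  21 108] [327.5 357.9] [ 443. -556.   20.]
```

View pics/t1.png

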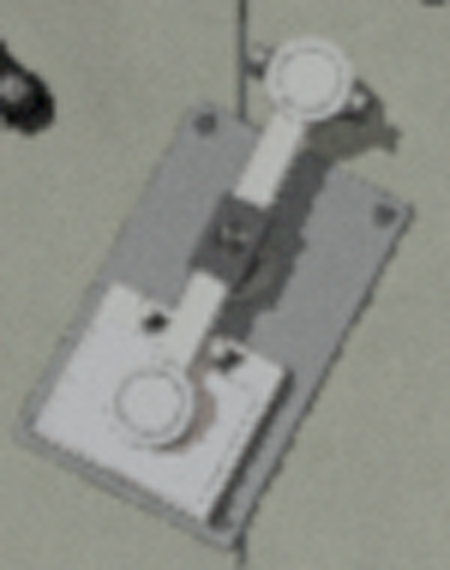

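View pics/s1.png

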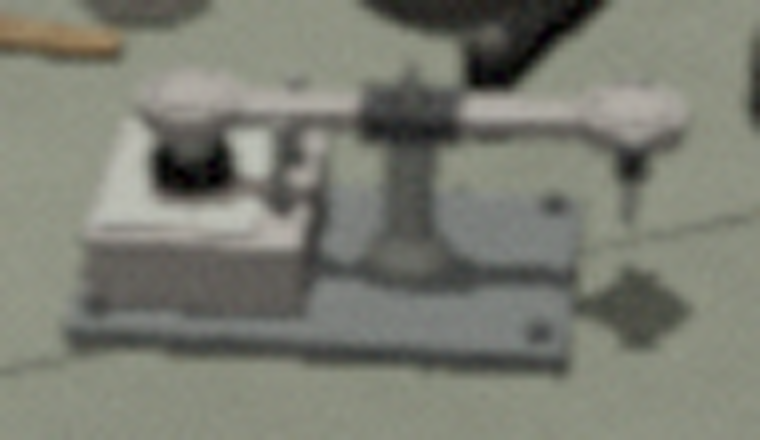

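Run:
```python
from h import *
a=cv2.imread('pics/top0.png');b=cv2.imread('pics/side0.png')
crop(a,285,375,155,230,8,'t2.png')
for n,p,r in(("top",a,(325,350,160,230)),("side",b,(250,330,235,285))):
    hsv=cv2.cvtColor(p,cv2.COLOR_BGR2HSV)
    m=cv2.inRange(hsv,(15,50,100),(35,255,255)); 
    mm=np.zeros_like(m);mm[r[2]:r[3],r[0]:r[1]]=m[r[2]:r[3],r[0]:r[1]]
    k,l,s,c=cv2.connectedComponentsWithStats(mm)
    for i in range(1,k):
        if s[i,4]>10: print(n,s[i],c[i],hsv[int(c[i][1]),int(c[i][0])], [onz(n,c[i],z).round(1) for z in(15,20)])
```

```text
top [335 171   7   7  20] [338.5  174.45] [ 26  50 158] [array([ 575.3, -265.6,   15. ]), array([ 574.3, -264.6,   20. ])]
top [335 214   5   8  20] [337.25 217.15] [ 32  40 179] [array([ 440.3, -255.7,   15. ]), array([ 439.8, -254.8,   20. ])]
side [304 246  12  17 139] [309.60431655 253.56115108] [ 26  81 152] [array([ 579.2, -260. ,   15. ]), array([ 575.6, -265.1,   20. ])]
side [256 261  10  13  95] [260.82105263 267.34736842] [ 28  64 163] [array([ 436., -260.,   15.]), array([ 433.5, -265.1,   20. ])]
```

Run:
```python
from h import *
f=lambda u,v:((u+.5)/6-.5+180,(v+.5)/6-.5+140)
g=lambda u,v:((u+.5)/8-.5+195,(v+.5)/8-.5+160)
for nm,p,z in(("scr",(309,78),88),("pad",(154,403),88),("pin",(234,232),107),("pegL",(231,356),86),("pegR",(154,320),86),
 ("hole1",(206,123),12),("hole2",(386,215),12),("cornA",(22,436),6),("cornB",(232,546),6),("pa",(113,288),48),("pb",(286,370),48),("pc",(207,520),48),("pd",(38,428),48)):
    print("top",nm,onz("top",f(*p),z).round(1))
for nm,p,z in(("scr",(636,103),88),("pad",(190,98),88),("pin",(410,70),107)):
    print("side",nm,onz("side",g(*p),z).round(1))
s=onz("top",f(309,78),88);p=onz("top",f(154,403),88);print(np.linalg.norm(s-p),(s+p)/2,np.degrees(np.arctan2(*(p-s)[1::-1])))
```

```text
top scr [631.8  68.8  88. ]
top pad [468.9 145.4  88. ]
top pin [550.  104.7 107. ]
top pegL [491.9 107.9  86. ]
top pegR [510.4 145.9  86. ]
top hole1 [627.3 127.3  12. ]
top hole2 [576.6  32.7  12. ]
top cornA [463. 223.   6.]
top cornB [404.5 113.9   6. ]
top pa [533.3 171.1  48. ]
top pb [490.   83.2  48. ]
top pc [414.5 123.   48. ]
top pd [462.1 208.2  48. ]
side scr [632.2  67.8  88. ]
side pad [465.2 138.3  88. ]
side pin [543.3  94.6 107. ]
180.0124486595748 [550.32998416 107.11009782  88.        ] 154.82392476904604
```

Candidates for the big weight in the top view: pale brass (338,174), the larger one, and pale brass (337,217), the smaller one. The pinks at (299,183), (359,175) and (348,196) and the red at (316,171) are decoys, and (307,206) is the bottle. I choose (338,174), about (576,-264), and both views agree on it. The arm seats are 180 mm apart as they should be, with the hub at about (550,107) and the pad end heading 154.8°.

View pics/t2.png

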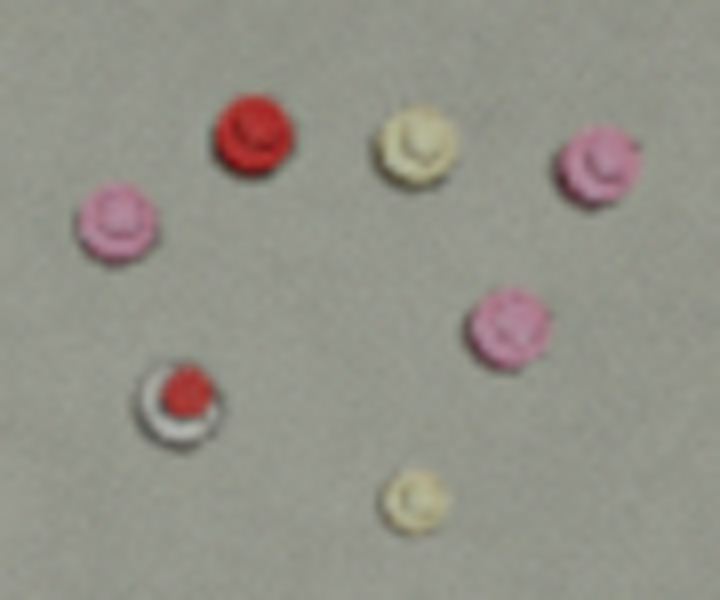

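```bash
python3 -m jog '{"xyz":[[0.5,-1,0],[0.5,-1,0],[0.5,-1,0],[0.5,-1,0],[0.5,-1,0],[0.5,-1,0],[0.5,-1,0],[0.5,-1,0],[0.5,-1,0],[0.5,-1,0]],"angular":[[0,0,-0.1],[0,0,-0.1],[0,0,-0.1],[0,0,-0.1],[0,0,-0.1],[0,0,-0.1],[0,0,-0.1],[0,0,-0.1],[0,0,0],[0,0,0]]}' -1
```

```text
time: 1.1
tool_pos: [284.6, 283.6, 222.3]
tcp_rot: [-3.139, 0.009, 1.129]
contact_force: [0.1, -0.0, 0.4]
grip_width: 91.8
```

The crop shows the pale brass big weight with its knob at crop (416,148), next to the red and pink decoys, so the choice holds.

```bash
python3 -m jog '{"xyz":[[1,-0.9,0],[1,-0.9,0],[1,-0.9,0],[1,-0.9,0],[1,-0.9,0],[1,-0.9,0],[1,-0.9,0],[1,-0.9,0],[1,-0.8,0],[1,-0.8,0]],"angular":[[0,0,0],[0,0,0],[0,0,0],[0,0,0],[0,0,0],[0,0,0],[0,0,0],[0,0,0],[0,0,0],[0,0,0]]}'
python3 -m jog '{"xyz":[[0.9,0,0],[0.9,0,-0.2],[0.9,0,-1],[0.2,0,-1],[0,0,-1],[0,0,-1]],"angular":[[0,0,0],[0,0,0],[0,0,0],[0,0,0],[0,0,0],[0,0,0]]}'
python3 - <<'E'
from h import *
print(bot.get_obs()['tool_pos'],bot.get_obs()['tcp_rot'])
E
```

```text
time: 2.1
tool_pos: [488.3, 97.9, 219.9]
tcp_rot: [-3.133, 0.012, 1.129]
contact_force: [0.8, 0.0, 0.4]
grip_width: 91.7
time: 2.7
tool_pos: [552.1, 94.4, 133.2]
tcp_rot: [-3.136, 0.011, 1.124]
contact_force: [0.5, 0.2, 1.0]
grip_width: 91.9
[552.05434126  94.44056838 133.22739191] [-3.13632702  0.01138016  1.12372845]
```

```bash
cat >> h.py <<'E'
from scipy.spatial.transform import Rotation as Ro
def need(xyz,yawdeg):
    o=bot.get_obs();R=Ro.from_euler('xyz',o['tcp_rot']);D=Ro.from_euler('xyz',[np.pi,0,np.radians(yawdeg)])
    print('t',o['time'],'shift/20',((np.array(xyz)-o['tool_pos'])/20).round(2),'turn/6',((D*R.inv()).as_rotvec(degrees=True)/6).round(2),'F',o['contact_force'].round(1),'w',o['grip_width'].round(1))
E
python3 -c "
from h import *
need([550,106.5,64],64.8)"
```

```text
Traceback (most recent call last):
  File "h.py", line 19, in need
    print('t',o['time'],'shift/20',((np.array(xyz)-o['tool_pos'])/20).round(2),'turn/6',((D*R.inv()).as_rotvec(degrees=True)/6).round(2),'F',o['contact_force'].round(1),'w',o['grip_width'].round(1))
                                                                                                                                                                             ^^^^^^^^^^^^^^^^^^^^^
AttributeError: 'float' object has no attribute 'round'
```

```bash
sed -i "s/o\['grip_width'\].round(1)/round(o['grip_width'],1)/" h.py; python3 -c "
from h import *
need([550,106.5,64],64.8)"
```

```text
t 2.7 shift/20 [-0.1   0.6  -3.46] turn/6 [ 0.08 -0.09  0.07] F [0.5 0.2 1. ] w 91.9
```

```bash
python3 -m jog '{"xyz":[[-0.1,0.6,0],[0,0,0]],"angular":[[0.08,-0.09,0.07],[0,0,0]]}'
python3 - <<'E'
from h import *
need([550,106.5,64],64.8)
im=capture("top")[:,:,::-1];cv2.imwrite('pics/top1.png',im);crop(im,150,300,100,260,3.7,'t3.png')
im=capture("side")[:,:,::-1];cv2.imwrite('pics/side1.png',im);crop(im,170,310,110,220,5,'s3.png')
E
```

```text
time: 2.9
tool_pos: [547.9, 107.2, 130.2]
tcp_rot: [-3.135, 0.002, 1.131]
contact_force: [0.3, -0.2, 0.5]
grip_width: 92.0
t 2.9 shift/20 [ 0.1  -0.03 -3.31] turn/6 [-0.01 -0.06  0.  ] F [ 0.3 -0.2  0.5] w 92.0
```

View pics/t3.png

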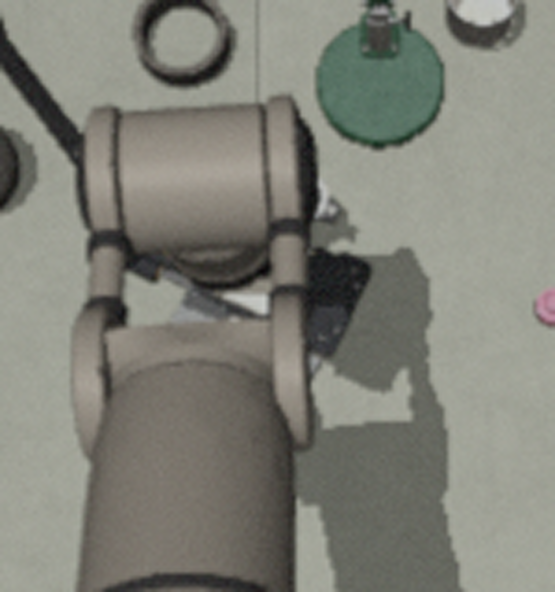

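View pics/s3.png

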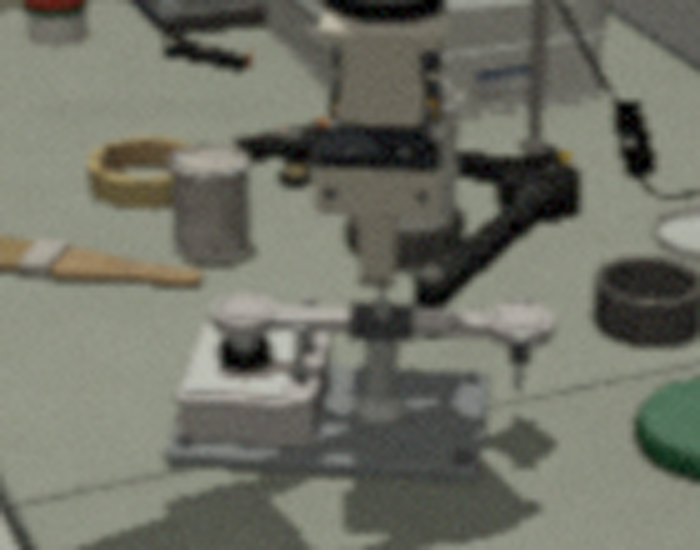

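Run:
```python
from h import *
a=np.radians(64.8);j=np.array([np.cos(a),np.sin(a),0]);u=np.array([-np.sin(a),np.cos(a),0])
T=bot.get_obs()['tool_pos']
for n,p in(("tcp",T),("fing-",T-55*j+[0,0,8]),("fing+",T+55*j),("hub",[550,106.5,81]),("hubnear",np.array([550,106.5,81])-14*j),("pin",[550,106.5,107])):
    print(n,proj("side",p),(proj("side",p)-[170,110])*5+2)
h=np.array([550,106.5,81]);print("px per mm along u",proj("side",h+10*u)-proj("side",h),"j",proj("side",h+10*j)-proj("side",h))
```

```text
tcp [245.97555727 159.87461205] [381.87778635 251.37306024]
fing- [245.29697621 165.38286802] [378.48488105 278.91434008]
fing+ [246.63301838 152.60558987] [385.16509188 215.02794933]
hub [246.18005631 173.49795285] [382.90028154 319.48976427]
hubnear [246.01021937 175.52269006] [382.05109685 329.6134503 ]
pin [246.27875969 166.40000752] [383.39379845 284.0000376 ]
px per mm along u [-3.05712228 -0.09186563] j [ 0.11941775 -1.42365714]
```

```bash
python3 -m jog '{"xyz":[[0.13,-0.04,-0.3],[0,0,-0.8],[0,0,-0.8],[0,0,-0.8],[0,0,-0.4],[0,0,0]],"angular":[[0,-0.06,0],[0,0,0],[0,0,0],[0,0,0],[0,0,0],[0,0,0]]}'
python3 - <<'E'
from h import *
need([550.5,106.2,64],64.8)
im=capture("side")[:,:,::-1];crop(im,205,285,130,210,7.5,'s4.png')
E
```

```text
time: 3.6
tool_pos: [555.2, 105.3, 71.7]
tcp_rot: [3.129, -0.006, 1.131]
contact_force: [-0.0, -0.3, 0.3]
grip_width: 92.3
t 3.6 shift/20 [-0.24  0.05 -0.38] turn/6 [-0.    0.14 -0.  ] F [-0.  -0.3  0.3] w 92.3
```

View pics/s4.png

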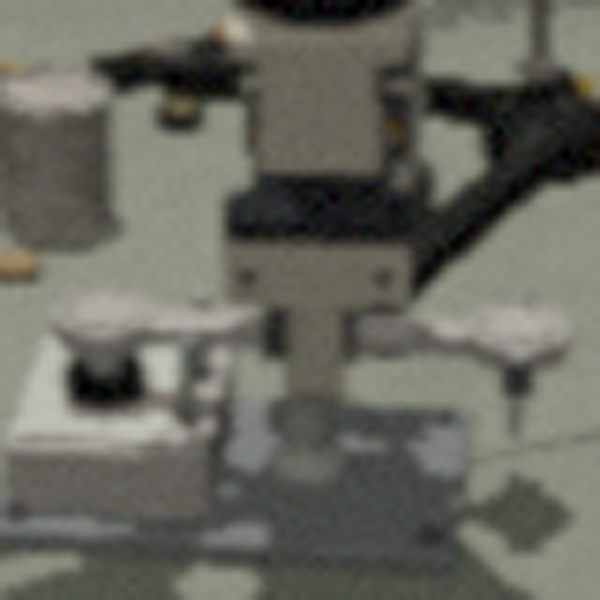

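```bash
python3 -m jog '{"xyz":[[-0.24,0.05,-0.38],[0,0,0]],"angular":[[0,0.14,0],[0,0,0]]}'
python3 - <<'E'
from h import *
need([550.5,106.2,64],64.8)
E
```

```text
time: 3.85
tool_pos: [551.3, 106.4, 65.6]
tcp_rot: [3.14, -0.001, 1.131]
contact_force: [-0.1, -0.3, -0.5]
grip_width: 92.1
t 3.85 shift/20 [-0.04 -0.01 -0.08] turn/6 [-0.    0.02  0.  ] F [-0.1 -0.3 -0.5] w 92.1
```

```bash
python3 -m jog '{"xyz":[[-0.04,0,-0.08],[0,0,0],[0,0,0],[0,0,0],[0,0,0],[0,0,0],[0,0,0],[0,0,0]],"angular":[[0,0.02,0],[0,0,0],[0,0,0],[0,0,0],[0,0,0],[0,0,0],[0,0,0],[0,0,0]]}' 1
python3 - <<'E'
from h import *
need([550.5,106.2,64],64.8)
im=capture("side")[:,:,::-1];cv2.imwrite('pics/side5.png',im);crop(im,205,285,130,210,7.5,'s5.png')
E
```

```text
time: 4.65
tool_pos: [551.4, 106.4, 65.3]
tcp_rot: [3.14, -0.001, 1.131]
contact_force: [-0.6, -1.7, -0.7]
grip_width: 32.6
t 4.65 shift/20 [-0.04 -0.01 -0.06] turn/6 [-0.    0.02 -0.  ] F [-0.6 -1.7 -0.7] w 32.6
```

View pics/s5.png

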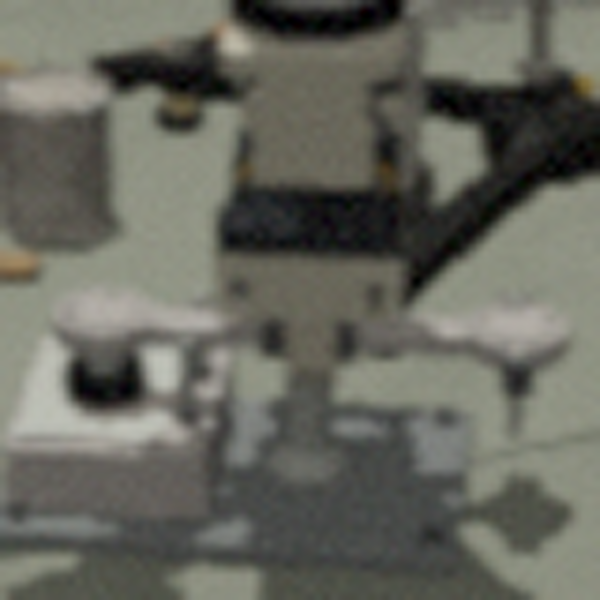

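```bash
python3 -m jog '{"xyz":[[0,0,0],[0,0,0],[0,0,0]],"angular":[[0,0,0],[0,0,0],[0,0,0]]}' 1
```

```text
time: 5.0
tool_pos: [551.3, 106.2, 65.3]
tcp_rot: [3.14, -0.001, 1.131]
contact_force: [-0.2, -0.2, 0.6]
grip_width: 27.7
```

```bash
python3 -m jog '{"xyz":[[0,0,0.3],[0,0,0.3],[0,0,0.3]],"angular":[[0,0,0],[0,0,0],[0,0,0]]}'; python3 -c "
from h import *
need([551.3,106.2,130],64.8)"
```

```text
time: 5.3
tool_pos: [550.0, 106.2, 83.0]
tcp_rot: [-3.14, 0.001, 1.131]
contact_force: [0.3, -0.4, -2.7]
grip_width: 28.0
t 5.3 shift/20 [ 0.06 -0.    2.35] turn/6 [-0.   -0.02 -0.  ] F [ 0.3 -0.4 -2.7] w 28.0
```

```bash
python3 -m jog '{"xyz":[[0.06,0,0.3],[0.03,0,0.3],[0.03,0,0.3],[0,0,0.4],[0,0,0.6],[0,0,0.6],[0,0,0]],"angular":[[0,0,0],[0,0,0],[0,0,0],[0,0,0],[0,0,0],[0,0,0],[0,0,0]]}'
python3 - <<'E'
from h import *
need([551.3,106.2,130],64.8)
im=capture("side")[:,:,::-1];cv2.imwrite('pics/side6.png',im);crop(im,185,305,120,210,6,'s6.png')
E
```

```text
time: 6.0
tool_pos: [553.5, 106.4, 139.4]
tcp_rot: [3.14, -0.001, 1.131]
contact_force: [0.6, 1.0, -1.6]
grip_width: 27.6
t 6.0 shift/20 [-0.11 -0.01 -0.47] turn/6 [-0.    0.02 -0.  ] F [ 0.6  1.  -1.6] w 27.6
```

View pics/s6.png

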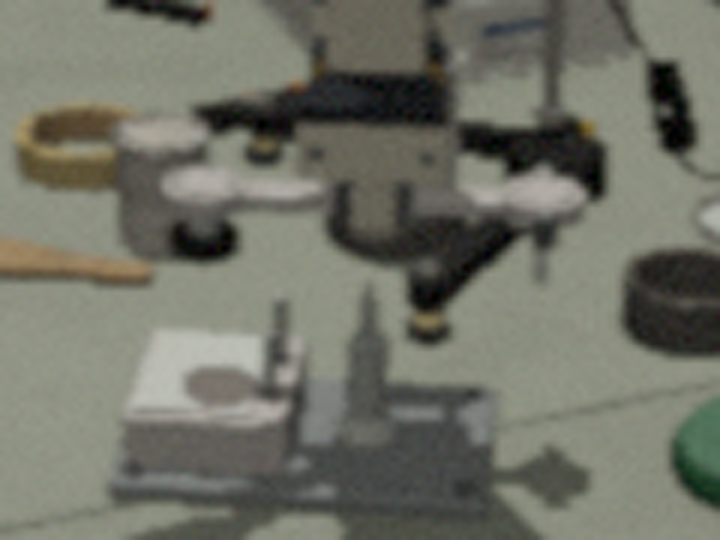

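```bash
python3 -m jog '{"xyz":[[0,0,0],[0,0,0],[0,0,0],[0,0,0],[0,0,0],[0,0,0],[0,0,0],[0,0,0],[0,0,0],[0,0,0]],"angular":[[0,0,-0.6],[0,0,-1],[0,0,-1],[0,0,-1],[0,0,-1],[0,0,-1],[0,0,-1],[0,0,-1],[0,0,-1],[0,0,-1]]}'; python3 -c "
from h import *
need([551.3,106.2,140],-115.2);print(bot.get_obs()['joint_positions'])"
```

```text
time: 7.05
tool_pos: [549.6, 106.2, 134.2]
tcp_rot: [-3.138, 0.008, 0.086]
contact_force: [-0.2, -0.4, -3.1]
grip_width: 27.8
t 7.05 shift/20 [0.09 0.   0.29] turn/6 [-9.000e-02 -2.000e-02 -2.002e+01] F [-0.2 -0.4 -3.1] w 27.8
[ 0.05212188  0.49620692  1.5520687   0.00356905  1.10093926 -0.03564551]
```

```bash
python3 -m jog '{"xyz":[[0,0,0.15],[0,0,0.1],[0,0,0.1],[0,0,0],[0,0,0],[0,0,0],[0,0,0],[0,0,0],[0,0,0],[0,0,0]],"angular":[[0,0,-1],[0,0,-1],[0,0,-1],[0,0,-1],[0,0,-1],[0,0,-1],[0,0,-1],[0,0,-1],[0,0,-1],[0,0,-1]]}'; python3 -m jog '{"xyz":[[0,0,0],[0,0,0],[0,0,0],[0,0,0],[0,0,0],[0,0,0],[0,0,0],[0,0,0],[0,0,0],[0,0,0]],"angular":[[0,0,-1],[0,0,-1],[0,0,-1],[0,0,-1],[0,0,-1],[0,0,-1],[0,0,-1],[0,0,-1],[0,0,-0.8],[0,0,0]]}'; python3 -c "
from h import *
need([551.3,106.2,140],-115.2);print(bot.get_obs()['joint_positions'])"
```

```text
time: 8.05
tool_pos: [545.8, 105.9, 136.3]
tcp_rot: [3.14, 0.017, -1.006]
contact_force: [-0.1, 0.3, -3.3]
grip_width: 27.7
time: 9.05
tool_pos: [541.9, 105.6, 131.2]
tcp_rot: [3.129, 0.016, -1.969]
contact_force: [-0.0, -0.5, -3.1]
grip_width: 27.6
t 9.05 shift/20 [0.47 0.03 0.44] turn/6 [-0.19 -0.05 -0.4 ] F [-0.  -0.5 -3.1] w 27.6
[0.04213737 0.48447183 1.58266618 0.02222219 1.07929285 2.0007418 ]
```

```bash
python3 -m jog '{"xyz":[[0.47,0.03,0.44],[0,0,0]],"angular":[[-0.19,-0.05,-0.4],[0,0,0]]}'; python3 -c "
from h import *
need([553.5,106.4,139.4],-115.2)"
```

```text
time: 9.25
tool_pos: [550.9, 106.0, 139.4]
tcp_rot: [3.141, -0.002, -2.008]
contact_force: [0.2, 0.6, -3.3]
grip_width: 27.5
t 9.25 shift/20 [0.13 0.02 0.  ] turn/6 [ 0.01 -0.02 -0.03] F [ 0.2  0.6 -3.3] w 27.5
```

Run:
```python
from h import *
im=capture("side")[:,:,::-1];cv2.imwrite('pics/side7.png',im);crop(im,185,305,120,210,6,'s7.png')
o=bot.get_obs()['tool_pos'];print(o)
a=np.radians(64.8);j=np.array([np.cos(a),np.sin(a),0]);u=np.array([-np.sin(a),np.cos(a),0])
for nm,T in(("side6",np.array([553.5,106.4,139.4])),("side7",o)):
    c=T+[0,0,88-65.3];print(nm,[proj("side",c+s*112*u).round(1) for s in(1,-1)],proj("side",c).round(1))
```

```text
[549.57738632 105.83929435 138.39423936]
side6 [array([212.3, 149.7]), array([282.8, 151.8])] [247.5 150.7]
side7 [array([211.1, 150.2]), array([281.8, 152.3])] [246.4 151.3]
```

View pics/s7.png

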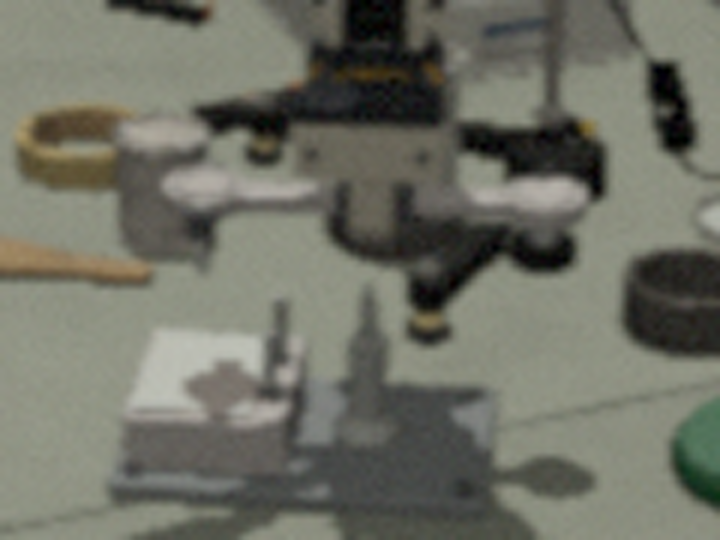

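```bash
python3 -m jog '{"xyz":[[-0.04,0.06,0.05],[0,0,0],[0,0,0]],"angular":[[0.01,-0.02,-0.03],[0,0,0],[0,0,0]]}'
python3 - <<'E'
from h import *
im=capture("side")[:,:,::-1];cv2.imwrite('pics/side8.png',im);crop(im,185,305,120,210,6,'s8.png')
need([550,106.3,140],-115.2);print(bot.get_obs()['tool_pos'])
for n in("side6","side7","side8"):
    g=cv2.GaussianBlur(cv2.imread(f'pics/{n}.png'),(3,3),0).astype(int)
    s=(g[150:155].mean(0)); # light arm: low saturation vs bench
    b=s.mean(1)
    print(n,'L',b[208:220].round(0),'R',b[276:290].round(0))
E
```

```text
time: 9.6
tool_pos: [547.0, 107.0, 138.1]
tcp_rot: [3.136, -0.001, -2.006]
contact_force: [-0.5, -0.2, -3.1]
grip_width: 27.6
t 9.65 shift/20 [ 0.15 -0.04  0.1 ] turn/6 [-0.01 -0.05 -0.04] F [-0.2  0.3 -2.9] w 28.0
[547.04783458 107.00271126 138.08984006]
side6 L [ 82.  83.  85.  92. 107. 120. 128. 134. 138. 140. 142. 143.] R [160. 157. 152. 145. 135. 118.  93.  69.  65.  86. 115. 132. 137. 138.]
side7 L [ 84.  85.  87.  94. 107. 120. 128. 133. 138. 145. 149. 147.] R [159. 158. 155. 148. 139. 127. 104.  76.  66.  86. 115. 132. 137. 138.]
side8 L [ 83.  86.  96. 112. 128. 139. 145. 148. 151. 153. 153. 150.] R [158. 151. 142. 132. 117.  92.  67.  54.  61.  86. 115. 132. 137. 139.]
```

View pics/s8.png

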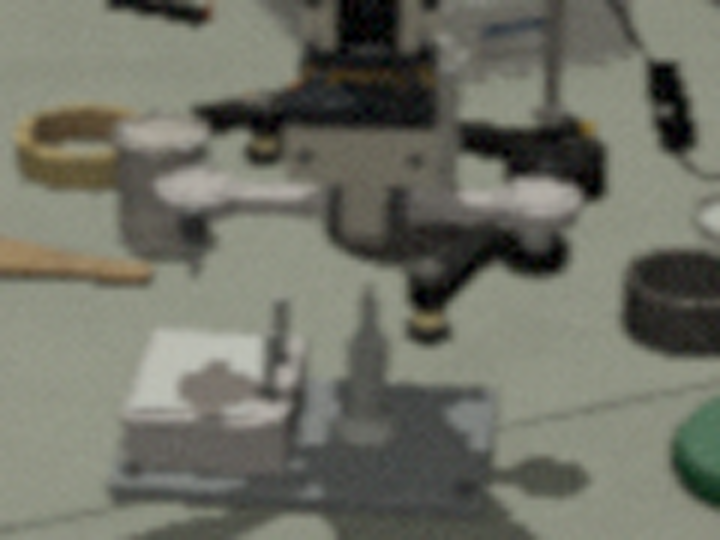

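```bash
python3 -m jog '{"xyz":[[0.11,0,-0.4],[0,0,-0.4],[0,0,-0.4],[0,0,-0.2],[0,0,0],[0,0,0]],"angular":[[-0.01,-0.05,-0.04],[0,0,0],[0,0,0],[0,0,0],[0,0,0],[0,0,0]]}'
python3 - <<'E'
from h import *
need([549.2,106.8,104],-115.2)
E
```

```text
time: 10.25
tool_pos: [548.6, 106.8, 106.3]
tcp_rot: [3.139, -0.001, -2.01]
contact_force: [-0.1, 0.4, -2.7]
grip_width: 27.8
t 10.25 shift/20 [ 0.03 -0.   -0.12] turn/6 [ 0.   -0.02 -0.01] F [-0.1  0.4 -2.7] w 27.8
```

```bash
python3 -m jog '{"xyz":[[0.03,0,0],[0,0,0]],"angular":[[0,-0.02,0],[0,0,0]]}'
python3 - <<'E'
from h import *
im=capture("side")[:,:,::-1];cv2.imwrite('pics/side9.png',im);crop(im,185,305,120,210,6,'s9.png')
need([549.2,106.8,104],-115.2)
E
```

```text
time: 10.45
tool_pos: [549.5, 106.8, 106.6]
tcp_rot: [-3.141, 0.0, -2.01]
contact_force: [0.3, -0.3, -2.9]
grip_width: 27.8
t 10.5 shift/20 [-0.02 -0.   -0.14] turn/6 [-0.    0.01 -0.01] F [ 0.3 -1.  -2. ] w 27.4
```

View pics/s9.png

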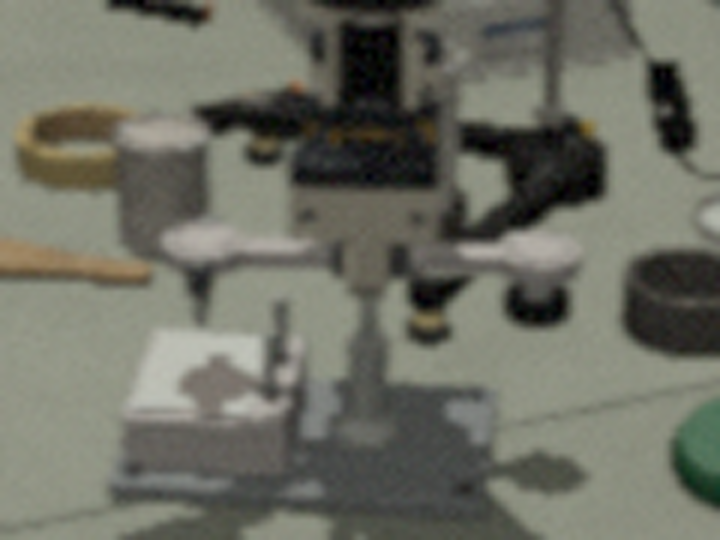

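```bash
python3 -m jog '{"xyz":[[0,0,-0.25],[0,0,-0.25],[0,0,-0.25],[0,0,0]],"angular":[[0,0,0],[0,0,0],[0,0,0],[0,0,0]]}'; python3 -c "
from h import *
need([549.2,106.8,65.3],-115.2)"
```

```text
time: 10.9
tool_pos: [549.6, 106.8, 90.7]
tcp_rot: [-3.14, 0.001, -2.01]
contact_force: [0.2, -0.6, -2.9]
grip_width: 27.9
t 10.9 shift/20 [-0.02 -0.   -1.27] turn/6 [-0.    0.01 -0.01] F [ 0.2 -0.6 -2.9] w 27.9
```

```bash
python3 -m jog '{"xyz":[[-0.02,0,-0.25],[0,0,-0.25],[0,0,0]],"angular":[[0,0,0],[0,0,0],[0,0,0]]}'; python3 -m jog '{"xyz":[[0,0,-0.25],[0,0,-0.25],[0,0,0]],"angular":[[0,0,0],[0,0,0],[0,0,0]]}';python3 -c "
from h import *
need([549.2,106.8,65.3],-115.2)"
```

```text
time: 11.2
tool_pos: [549.0, 106.8, 79.6]
tcp_rot: [-3.141, 0.0, -2.01]
contact_force: [-1.4, 0.2, -2.5]
grip_width: 28.0
time: 11.5
tool_pos: [548.9, 106.7, 68.6]
tcp_rot: [-3.141, 0.0, -2.01]
contact_force: [0.5, -0.5, -3.1]
grip_width: 27.8
t 11.5 shift/20 [ 0.01  0.   -0.17] turn/6 [ 0.    0.   -0.01] F [ 0.5 -0.5 -3.1] w 27.8
```

```bash
python3 -m jog '{"xyz":[[0,0,-0.13],[0,0,0],[0,0,-0.05],[0,0,0]],"angular":[[0,0,0],[0,0,0],[0,0,0],[0,0,0]]}';python3 -c "
from h import *
need([549.2,106.8,65.3],-115.2)"
```

```text
time: 11.9
tool_pos: [549.4, 106.8, 65.5]
tcp_rot: [-3.14, 0.001, -2.01]
contact_force: [-1.2, 0.3, -2.7]
grip_width: 28.1
t 11.9 shift/20 [-0.01 -0.   -0.01] turn/6 [ 0.    0.01 -0.01] F [-1.2  0.3 -2.7] w 28.1
```

```bash
python3 -m jog '{"xyz":[[0,0,-0.06],[0,0,0]],"angular":[[0,0,0],[0,0,0]]}';python3 -m jog '{"xyz":[[0,0,-0.04],[0,0,0]],"angular":[[0,0,0],[0,0,0]]}'
```

```text
time: 12.1
tool_pos: [549.4, 106.8, 65.5]
tcp_rot: [-3.139, 0.001, -2.01]
contact_force: [0.0, -1.4, -3.1]
grip_width: 27.7
time: 12.3
tool_pos: [549.4, 106.7, 65.4]
tcp_rot: [-3.139, 0.001, -2.01]
contact_force: [-0.0, 0.1, -3.0]
grip_width: 27.9
```

```bash
python3 -m jog '{"xyz":[[0,0,-0.12],[0,0,0]],"angular":[[0,0,0],[0,0,0]]}'
```

```text
time: 12.5
tool_pos: [549.5, 106.7, 65.6]
tcp_rot: [-3.138, 0.001, -2.009]
contact_force: [-0.7, -0.3, -3.9]
grip_width: 27.4
```

```bash
python3 -m jog '{"xyz":[[0,0,-0.2],[0,0,0]],"angular":[[0,0,0],[0,0,0]]}'
python3 - <<'E'
from h import *
im=capture("side")[:,:,::-1];cv2.imwrite('pics/side10.png',im);crop(im,205,285,130,210,7.5,'s10.png')
need([549.2,106.8,65.3],-115.2)
E
```

```text
time: 12.7
tool_pos: [550.0, 106.4, 65.0]
tcp_rot: [-3.135, 0.002, -2.009]
contact_force: [-1.3, -1.8, -4.9]
grip_width: 27.8
t 12.75 shift/20 [-0.04  0.02  0.02] turn/6 [ 0.01  0.06 -0.01] F [-2.4 -1.  -1.1] w 27.7
```

View pics/s10.png

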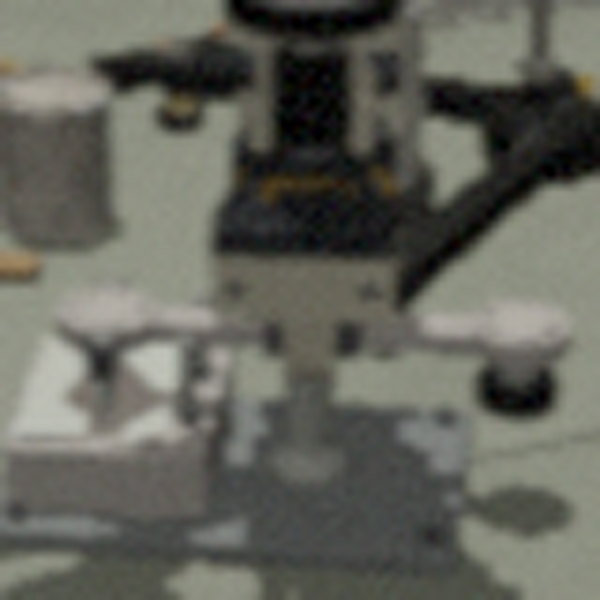

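The arm is refitted, with the blade at crop (100,400) over the panel and the seats at the same height as before (y≈315). I release it now.

```bash
python3 -m jog '{"xyz":[[0,0,0],[0,0,0],[0,0,0],[0,0,0],[0,0,0],[0,0,0],[0,0,0],[0,0,0]],"angular":[[0,0,0],[0,0,0],[0,0,0],[0,0,0],[0,0,0],[0,0,0],[0,0,0],[0,0,0]]}' -1;python3 -m jog '{"xyz":[[0,0,0.3],[0,0,0.5],[0,0,1],[0,0,1],[0,0,1],[0,0,1],[0,0,1],[0,-1,1],[0,-1,0.5],[0,-1,0]],"angular":[[0,0,0],[0,0,0],[0,0,0],[0,0,0],[0,0,0],[0,0,0],[0,0,0],[0,0,0],[0,0,0],[0,0,0]]}'
```

```text
time: 13.55
tool_pos: [551.6, 106.8, 63.5]
tcp_rot: [-3.134, 0.003, -2.009]
contact_force: [0.4, 0.1, -0.3]
grip_width: 87.0
time: 14.55
tool_pos: [551.0, 47.5, 223.7]
tcp_rot: [-3.128, 0.006, -2.005]
contact_force: [0.1, 0.1, 0.2]
grip_width: 91.7
```

```bash
python3 -m jog '{"xyz":[[0.1,-1,0],[0.1,-1,0],[0.1,-1,0],[0.1,-1,0],[0.1,-1,0],[0.1,-1,0],[0.1,-1,0],[0.1,-1,0],[0.1,-1,0],[0.1,-1,0]],"angular":[[0,0,1],[0,0,1],[0,0,1],[0,0,1],[0,0,1],[0,0,1],[0,0,1],[0,0,1],[0,0,1],[0,0,1]]}' -0.2;python3 -c "
from h import *
need([576,-264,150],-35)
im=capture('top')[:,:,::-1];crop(im,180,255,140,235,6,'t10.png');cv2.imwrite('pics/top10.png',im)
im=capture('side')[:,:,::-1];crop(im,195,290,160,215,8,'s11.png')"
```

```text
time: 15.55
tool_pos: [571.0, -160.5, 236.4]
tcp_rot: [-3.115, 0.003, -0.915]
contact_force: [-0.9, 0.4, 0.3]
grip_width: 54.9
t 15.55 shift/20 [ 0.25 -5.17 -4.32] turn/6 [-0.2   0.16  2.91] F [-0.9  0.4  0.3] w 54.9
```

View pics/t10.png

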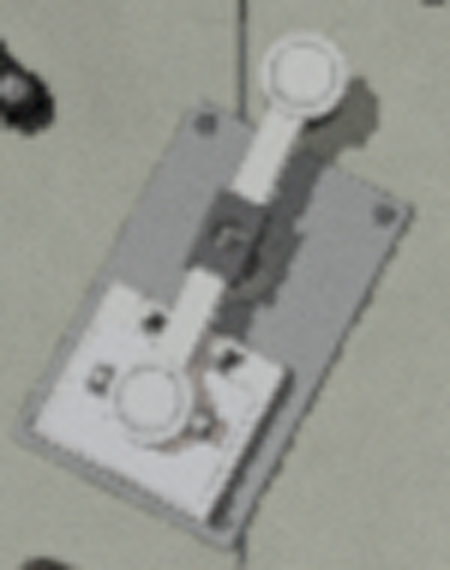

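View pics/s11.png

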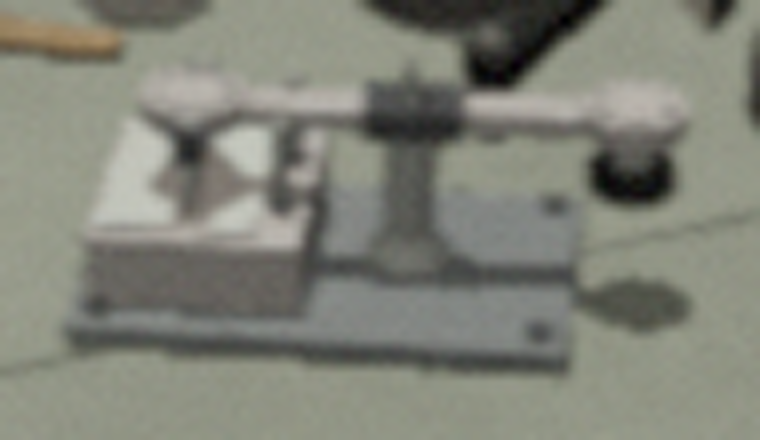

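The arm is flat on the post with the crossbar and scraper over the panel. The seat shows at crop (149,402), between the pegs at (155,321) and (230,356). The pad end is free at (305,75). Next is the weight.

```bash
python3 -m jog '{"xyz":[[0,-1,-0.8],[0,-1,-0.8],[0,-1,-0.8],[0,-1,-0.8],[0,-0.9,-0.8],[0,0,0]],"angular":[[0,0,1],[0,0,1],[-0.1,0.1,0.8],[-0.1,0.1,0],[0,0,0],[0,0,0]]}';python3 -c "
from h import *
need([576,-264,80],-35)
for p in((149,402),(305,75)): print(onz('top',((p[0]+.5)/6-.5+180,(p[1]+.5)/6-.5+140),88).round(1))"
```

```text
time: 16.25
tool_pos: [571.7, -260.7, 157.2]
tcp_rot: [3.141, 0.002, -0.628]
contact_force: [-0.0, -0.2, -0.2]
grip_width: 55.0
t 16.25 shift/20 [ 0.22 -0.17 -3.86] turn/6 [-0.   -0.02  0.17] F [-0.  -0.2 -0.2] w 55.0
[469.4 147.9  88. ]
[633.4  70.8  88. ]
```

```bash
python3 -m jog '{"xyz":[[0.2,-0.17,-0.8],[0,0,-0.9],[0,0,-0.9],[0,0,-0.9],[0,0,-0.6],[0,0,0]],"angular":[[0,0,0.17],[0,0,0],[0,0,0],[0,0,0],[0,0,0],[0,0,0]]}';python3 - <<'E'
from h import *
need([576,-264,5],-35)
im=capture("side")[:,:,::-1];cv2.imwrite('pics/side12.png',im);crop(im,250,370,190,280,6,'s12.png')
E
```

```text
time: 16.85
tool_pos: [577.7, -261.8, 70.7]
tcp_rot: [-3.14, 0.0, -0.611]
contact_force: [-0.0, 0.6, 0.2]
grip_width: 54.7
t 16.85 shift/20 [-0.08 -0.11 -3.29] turn/6 [-0.01  0.01  0.01] F [-0.   0.6  0.2] w 54.7
```

View pics/s12.png

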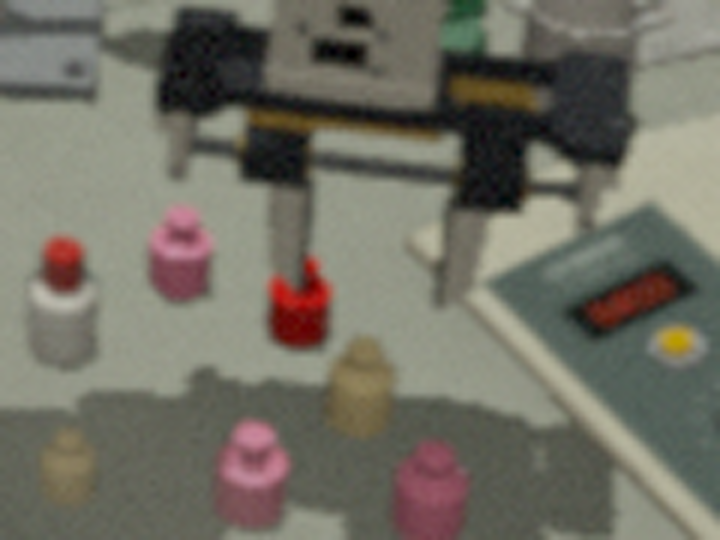

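```bash
python3 -m jog '{"xyz":[[-0.1,-0.11,0],[0,0,-0.6],[0,0,-0.6],[0,0,-0.6],[0,0,0]],"angular":[[0,0,0],[0,0,0],[0,0,0],[0,0,0],[0,0,0]]}';python3 - <<'E'
from h import *
need([576,-264,5],-35)
E
```

```text
time: 17.4
tool_pos: [577.5, -265.0, 35.5]
tcp_rot: [-3.14, -0.007, -0.611]
contact_force: [0.2, 0.4, -0.1]
grip_width: 55.1
t 17.4 shift/20 [-0.07  0.05 -1.53] turn/6 [0.02 0.06 0.  ] F [ 0.2  0.4 -0.1] w 55.1
```

```bash
python3 -m jog '{"xyz":[[-0.1,0.05,-0.5],[0,0,-0.5],[0,0,-0.35],[0,0,0]],"angular":[[0.02,0.06,0],[0,0,0],[0,0,0],[0,0,0]]}';python3 - <<'E'
from h import *
need([576,-264,5],-35)
im=capture("side")[:,:,::-1];crop(im,270,350,210,280,8,'s13.png')
E
```

```text
time: 17.8
tool_pos: [575.0, -263.8, 5.6]
tcp_rot: [3.141, 0.001, -0.611]
contact_force: [-0.1, 0.6, 0.1]
grip_width: 54.9
t 17.8 shift/20 [ 0.05 -0.01 -0.03] turn/6 [-0.01 -0.01  0.01] F [-0.1  0.6  0.1] w 54.9
```

View pics/s13.png

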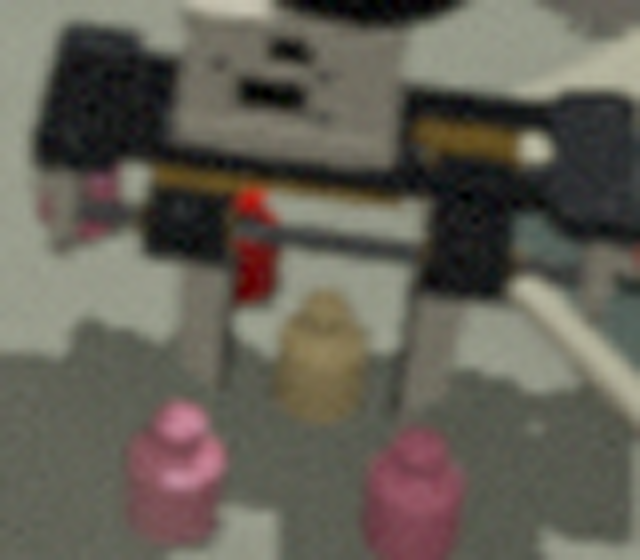

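The weight at crop (320,360) is centred between the fingers. I close on it.

```bash
python3 -m jog '{"xyz":[[0.03,0,0],[0,0,0],[0,0,0],[0,0,0],[0,0,0],[0,0,0],[0,0,0]],"angular":[[0,0,0],[0,0,0],[0,0,0],[0,0,0],[0,0,0],[0,0,0],[0,0,0]]}' 1; python3 -m jog '{"xyz":[[0,0,0.1],[0,0,0.5],[0,0,0.5]],"angular":[[0,0,0],[0,0,0],[0,0,0]]}'
python3 - <<'E'
from h import *
need([576,-264,5],-35)
im=capture("side")[:,:,::-1];crop(im,270,350,210,280,8,'s14.png')
E
```

```text
time: 18.55
tool_pos: [576.7, -264.3, 7.4]
tcp_rot: [-3.141, -0.002, -0.611]
contact_force: [0.3, 0.4, -0.5]
grip_width: 28.5
time: 18.85
tool_pos: [575.6, -263.6, 29.0]
tcp_rot: [3.141, 0.002, -0.611]
contact_force: [0.2, 0.4, -1.7]
grip_width: 28.6
t 18.85 shift/20 [ 0.02 -0.02 -1.2 ] turn/6 [-0.01 -0.02  0.  ] F [ 0.2  0.4 -1.7] w 28.6
```

View pics/s14.png

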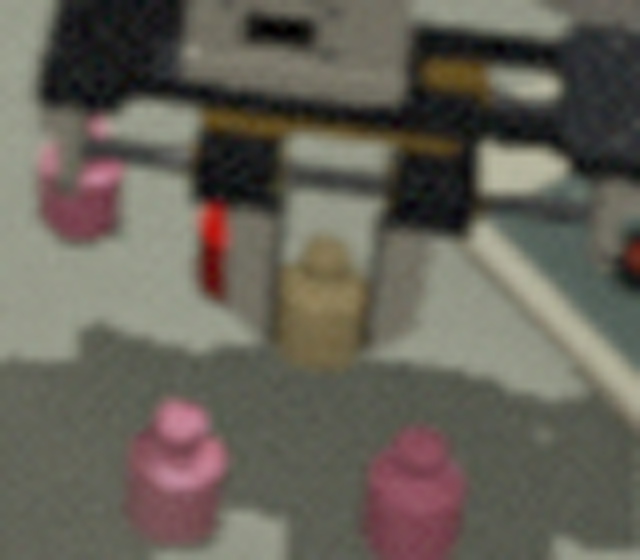

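```bash
python3 - <<'E'
from h import *
f=lambda u,v:((u+.5)/8-.5+270,(v+.5)/8-.5+210)
T=bot.get_obs()['tool_pos'];print(T)
for z in(62,63,64):
  w=onz('side',f(325,246),z);d=w-T;print(w.round(1),'jaw',d@[.82,-.57,0],'perp',d@[.57,.82,0])
E
python3 -m jog '{"xyz":[[0,0,1],[0,0,1],[0,0,1],[0,0,1],[0,0,1],[0,0,0]],"angular":[[0,0,0],[0,0,0],[0,0,0],[0,0,0],[0,0,0],[0,0,0]]}'
python3 - <<'E'
from h import *
T=bot.get_obs()['tool_pos'];print(T)
im=capture("side")[:,:,::-1];cv2.imwrite('pics/side15.png',im);crop(im,270,350,180,250,8,'s15.png')
need([469.4,147.9,160],-35)
E
```

```text
[ 576.48478658 -264.18964606   30.98575974]
[ 574.6 -262.3   62. ] jaw -2.6030475966768827 perp 0.5198386466858654
[ 573.9 -263.4   63. ] jaw -2.5996640812137266 perp -0.8183355434832185
[ 573.1 -264.5   64. ] jaw -2.5962805657504777 perp -2.1565097336522374
time: 19.5
tool_pos: [576.8, -264.3, 138.9]
tcp_rot: [-3.141, -0.006, -0.611]
contact_force: [0.3, -0.8, -1.1]
grip_width: 28.2
[ 576.79867156 -264.31981814  138.9421952 ]
t 19.55 shift/20 [-5.33 20.59  1.14] turn/6 [0.02 0.02 0.  ] F [ 0.1  0.2 -1.9] w 28.6
```

View pics/s15.png

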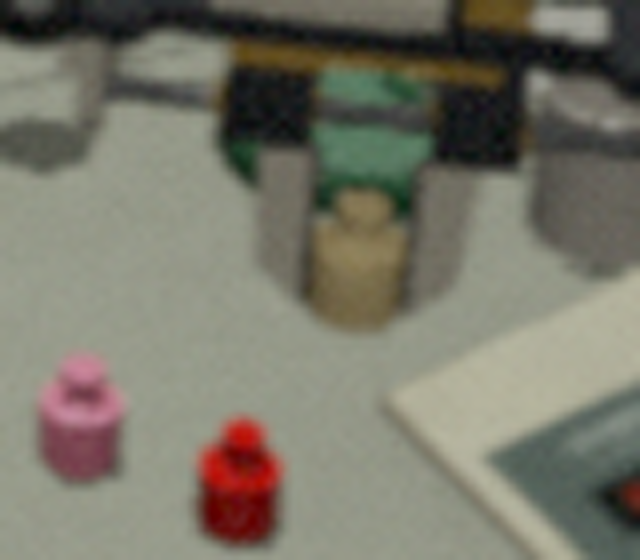

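```bash
python3 -m jog '{"xyz":[[-0.2,1,0.3],[-0.2,1,0.3],[-0.2,1,0.3],[-0.2,1,0.2],[-0.2,1,0],[-0.2,1,0],[-0.2,1,0],[-0.2,1,0],[-0.2,1,0],[-0.2,1,0]],"angular":[[0,0,0],[0,0,0],[0,0,0],[0,0,0],[0,0,0],[0,0,0],[0,0,0],[0,0,0],[0,0,0],[0,0,0]]}'; python3 -m jog '{"xyz":[[-0.3,1,0],[-0.3,1,0],[-0.3,1,0],[-0.3,1,0],[-0.3,1,0],[-0.3,1,0],[-0.3,1,0],[-0.3,0.8,0],[-0.3,0.5,0],[0,0,0]],"angular":[[0,0,0],[0,0,0],[0,0,0],[0,0,0],[0,0,0],[0,0,0],[0,0,0],[0,0,0],[0,0,0],[0,0,0]]}'
python3 - <<'E'
from h import *
need([469.4,147.9,140],-35)
im=capture("side")[:,:,::-1];cv2.imwrite('pics/side16.png',im);crop(im,185,305,120,210,6,'s16.png')
E
```

```text
time: 20.55
tool_pos: [526.5, -47.6, 152.9]
tcp_rot: [3.14, 0.012, -0.612]
contact_force: [0.0, -0.8, -2.7]
grip_width: 28.6
time: 21.55
tool_pos: [457.7, 136.2, 148.8]
tcp_rot: [3.135, 0.024, -0.602]
contact_force: [0.1, 0.2, -1.5]
grip_width: 28.5
t 21.55 shift/20 [ 0.59  0.58 -0.44] turn/6 [-0.08 -0.22 -0.08] F [ 0.1  0.2 -1.5] w 28.5
```

View pics/s16.png

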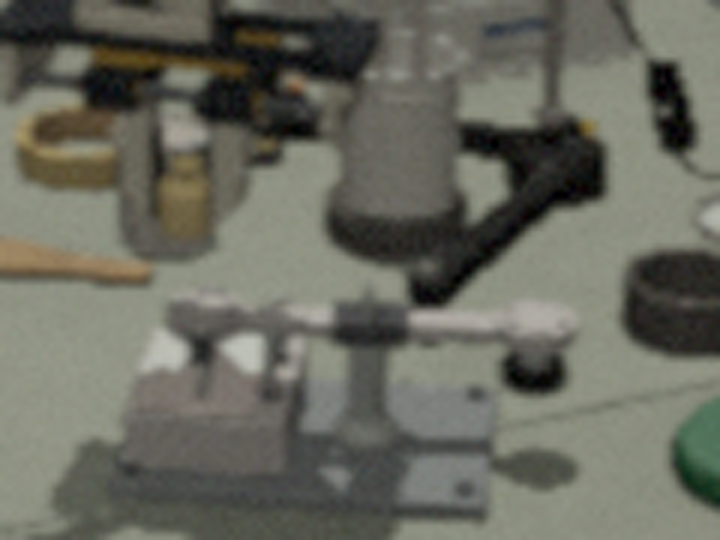

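Run:
```python
from h import *
for n in('top0','top10'):
    im=cv2.imread(f'pics/{n}.png');c=cv2.resize(im[135:240,175:260],None,fx=8,fy=8,interpolation=cv2.INTER_CUBIC);g=cv2.GaussianBlur(cv2.cvtColor(c,cv2.COLOR_BGR2GRAY),(7,7),0)
    cs=cv2.HoughCircles(g,cv2.HOUGH_GRADIENT,1,100,param1=60,param2=18,minRadius=35,maxRadius=68)
    for x,y,r in cs[0][:6]:
        uv=((x+.5)/8-.5+175,(y+.5)/8-.5+135);w=onz('top',uv,88);print(n,np.round(uv,2),w.round(1),'r mm',round(r/8*2.85,1))
```

```text
Traceback (most recent call last):
TypeError: 'NoneType' object is not subscriptable
```

Run:
```python
from h import *
for n in('top0','top10'):
    im=cv2.imread(f'pics/{n}.png');c=cv2.resize(im[135:240,175:260],None,fx=8,fy=8,interpolation=cv2.INTER_CUBIC);g=cv2.GaussianBlur(cv2.cvtColor(c,cv2.COLOR_BGR2GRAY),(7,7),0)
    for cx,cy in((408,145),(195,575)):
      s=g[cy-90:cy+90,cx-90:cx+90]
      cs=cv2.HoughCircles(s,cv2.HOUGH_GRADIENT,1.5,10,param1=25,param2=12,minRadius=36,maxRadius=68)
      if cs is None: print(n,'none');continue
      for x,y,r in cs[0][:4]:
        uv=((x+cx-90+.5)/8-.5+175,(y+cy-90+.5)/8-.5+135);w=onz('top',uv,88);print(n,np.round(uv,2),w.round(1),'r mm',round(r/8*2.85,1))
```

```text
top0 [227.34 155.22] [623.8  80.1  88. ] r mm 23.9
top0 [230.91 152.59] [631.8  69.4  88. ] r mm 20.3
top0 [229.22 154.47] [626.   74.4  88. ] r mm 18.0
top0 [225.84 155.41] [623.3  84.6  88. ] r mm 20.9
top0 [204.28 206.53] [469.6 148.2  88. ] r mm 17.0
top0 [205.78 207.84] [465.6 143.8  88. ] r mm 16.2
top0 [203.72 207.66] [466.2 149.9  88. ] r mm 16.7
top0 [206.53 206.53] [469.5 141.6  88. ] r mm 23.3
top10 [230.16 152.22] [632.9  71.6  88. ] r mm 20.6
top10 [228.84 150.91] [637.1  75.5  88. ] r mm 16.1
top10 [227.16 151.28] [636.   80.6  88. ] r mm 23.9
top10 [226.59 153.72] [628.4  82.3  88. ] r mm 22.7
top10 [204.84 206.91] [468.4 146.6  88. ] r mm 18.5
top10 [206.16 206.91] [468.4 142.7  88. ] r mm 22.1
top10 [203.53 205.78] [471.8 150.5  88. ] r mm 14.4
top10 [202.03 205.97] [471.3 154.9  88. ] r mm 22.1
```

```bash
python3 -m jog '{"xyz":[[0.58,0.49,0],[0,0,0],[0,0,0]],"angular":[[-0.08,-0.22,-0.08],[0,0,0],[0,0,0]]}'; python3 -c "
from h import *
need([469.3,146,140],-35)"
```

```text
time: 21.9
tool_pos: [469.9, 144.0, 148.7]
tcp_rot: [3.14, -0.001, -0.612]
contact_force: [0.3, -0.0, -2.2]
grip_width: 28.1
t 21.9 shift/20 [-0.03  0.1  -0.43] turn/6 [0.02 0.   0.01] F [ 0.3 -0.  -2.2] w 28.1
```

```bash
python3 -m jog '{"xyz":[[-0.03,0.1,-0.5],[0,0,-0.5],[0,0,-0.5],[0,0,-0.5],[0,0,0]],"angular":[[0.02,0,0],[0,0,0],[0,0,0],[0,0,0],[0,0,0]]}'; python3 -c "
from h import *
need([469.3,146,95.4],-35)
im=capture('side')[:,:,::-1];cv2.imwrite('pics/side17.png',im);crop(im,185,265,130,205,8,'s17.png')
im=capture('top')[:,:,::-1];crop(im,150,300,100,260,3.7,'t17.png')"
```

```text
time: 22.4
tool_pos: [468.0, 143.9, 104.1]
tcp_rot: [3.14, 0.003, -0.614]
contact_force: [-0.2, 0.6, -2.7]
grip_width: 28.4
t 22.4 shift/20 [ 0.06  0.11 -0.43] turn/6 [ 0.   -0.03  0.03] F [-0.2  0.6 -2.7] w 28.4
```

View pics/s17.png

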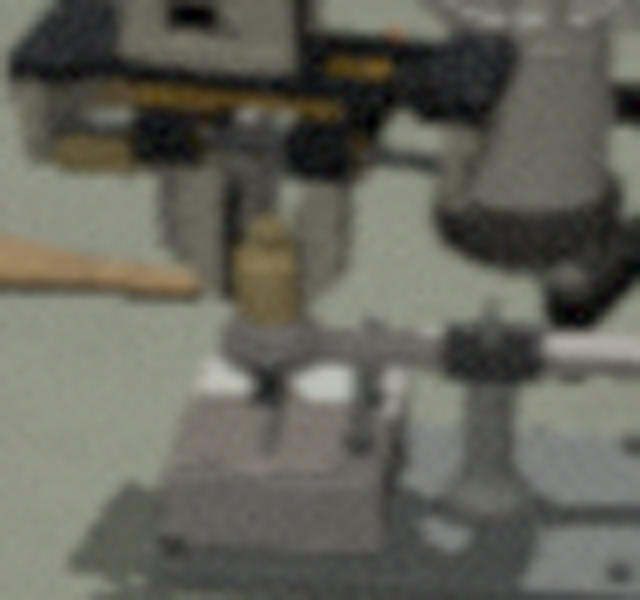

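View pics/t17.png

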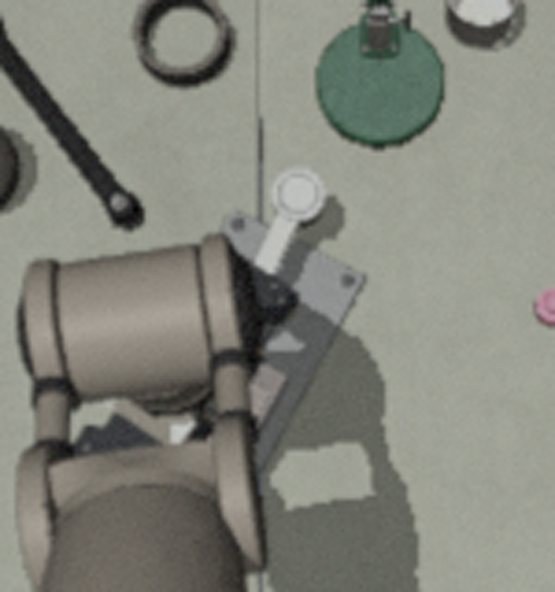

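```bash
python3 -m jog '{"xyz":[[0.14,0.06,0],[0,0,0],[0,0,-0.15],[0,0,0]],"angular":[[0,-0.03,0.03],[0,0,0],[0,0,0],[0,0,0]]}'; python3 -c "
from h import *
need([470.8,144.9,95.4],-35)
im=capture('side')[:,:,::-1];cv2.imwrite('pics/side18.png',im);crop(im,185,265,130,205,8,'s18.png')"
```

```text
time: 22.9
tool_pos: [473.1, 145.7, 103.5]
tcp_rot: [-3.138, -0.004, -0.61]
contact_force: [-0.2, -0.3, -2.0]
grip_width: 28.5
t 22.9 shift/20 [-0.11 -0.04 -0.4 ] turn/6 [-0.01  0.05 -0.01] F [-0.2 -0.3 -2. ] w 28.5
```

View pics/s18.png

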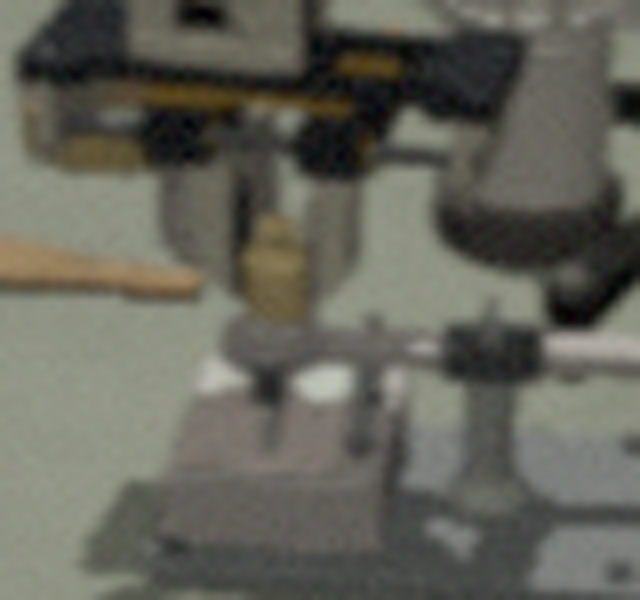

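```bash
python3 -m jog '{"xyz":[[-0.11,-0.04,-0.2],[0,0,0]],"angular":[[0,0.04,0],[0,0,0]]}'; python3 -m jog '{"xyz":[[0,0,-0.15],[0,0,0]],"angular":[[0,0,0],[0,0,0]]}'; python3 -c "
from h import *
need([470.8,144.9,95.4],-35)"
```

```text
time: 23.15
tool_pos: [470.8, 144.9, 99.5]
tcp_rot: [-3.14, -0.001, -0.61]
contact_force: [0.4, 0.1, -1.5]
grip_width: 28.4
time: 23.35
tool_pos: [470.7, 144.9, 96.2]
tcp_rot: [-3.14, -0.001, -0.61]
contact_force: [0.4, -0.5, -1.6]
grip_width: 28.4
t 23.35 shift/20 [ 0.    0.   -0.04] turn/6 [-0.01  0.01 -0.01] F [ 0.4 -0.5 -1.6] w 28.4
```

```bash
python3 -m jog '{"xyz":[[0,0,-0.08],[0,0,0]],"angular":[[0,0,0],[0,0,0]]}'; python3 -m jog '{"xyz":[[0,0,-0.08],[0,0,0]],"angular":[[0,0,0],[0,0,0]]}';  python3 -c "
from h import *
im=capture('side')[:,:,::-1];cv2.imwrite('pics/side19.png',im);crop(im,185,265,130,205,8,'s19.png')"
```

```text
time: 23.55
tool_pos: [471.0, 144.9, 94.8]
tcp_rot: [-3.14, -0.001, -0.61]
contact_force: [-0.2, -0.4, -0.6]
grip_width: 28.4
time: 23.75
tool_pos: [471.3, 145.1, 95.1]
tcp_rot: [-3.138, -0.002, -0.61]
contact_force: [0.3, -0.2, -2.5]
grip_width: 27.8
```

View pics/s19.png

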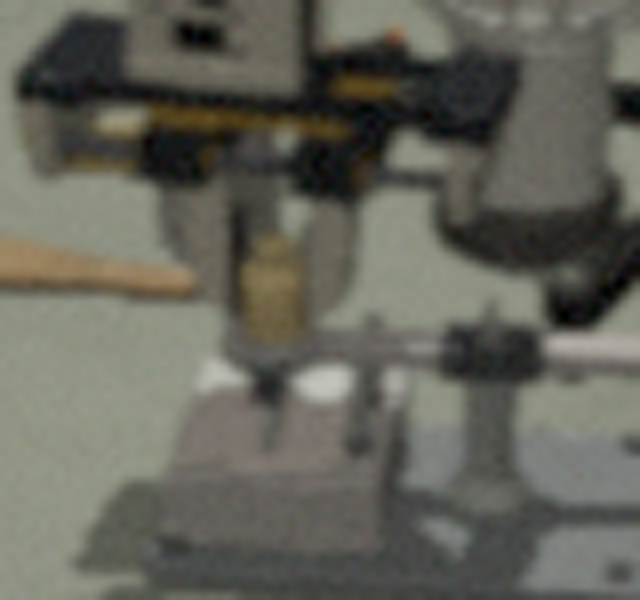

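The weight is in contact, at crop (274,290) with its foot on the seat. I release it with a small opening and go straight up.

```bash
python3 -m jog '{"xyz":[[0,0,0],[0,0,0],[0,0,0],[0,0,0],[0,0,0]],"angular":[[0,0,0],[0,0,0],[0,0,0],[0,0,0],[0,0,0]]}' -0.15;python3 -m jog '{"xyz":[[0,0,0.2],[0,0,0.4],[0,0,0.8],[0,0,1],[0,0,1],[0,0,1],[0,0,1],[0,-1,0],[0,-1,0],[0,-1,0]],"angular":[[0,0,0],[0,0,0],[0,0,0],[0,0,0],[0,0,0],[0,0,0],[0,0,0],[0,0,0],[0,0,0],[0,0,0]]}';python3 -m jog '{"xyz":[[0,-1,0],[0,-1,0],[0,-1,0],[0,-1,0],[0,-1,0],[0,-1,0],[0,-1,0],[0,-1,0]],"angular":[[0,0,0],[0,0,0],[0,0,0],[0,0,0],[0,0,0],[0,0,0],[0,0,0],[0,0,0]]}'; python3 -c "
from h import *
im=capture('top')[:,:,::-1];crop(im,180,255,140,235,6,'t20.png');cv2.imwrite('pics/top20.png',im)
im=capture('side')[:,:,::-1];crop(im,195,290,150,215,8,'s20.png')"
```

```text
time: 24.3
tool_pos: [471.8, 145.2, 94.8]
tcp_rot: [-3.138, -0.003, -0.61]
contact_force: [1.0, 0.4, 0.6]
grip_width: 52.8
time: 25.3
tool_pos: [471.7, 85.5, 213.4]
tcp_rot: [-3.134, -0.007, -0.606]
contact_force: [0.8, -0.9, 0.3]
grip_width: 52.8
time: 26.1
tool_pos: [471.4, -80.9, 220.1]
tcp_rot: [-3.131, -0.014, -0.605]
contact_force: [0.3, -0.5, 0.0]
grip_width: 52.9
```

View pics/t20.png

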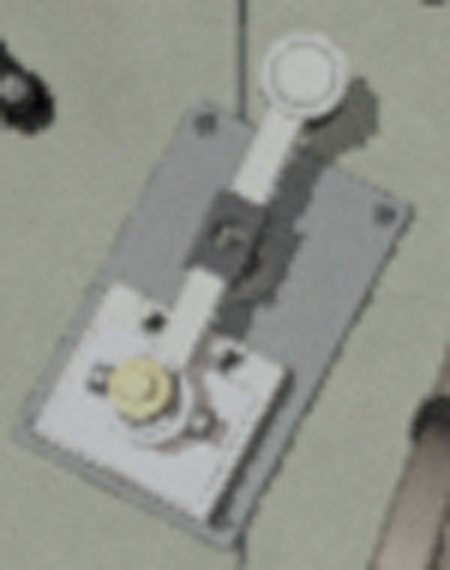

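View pics/s20.png

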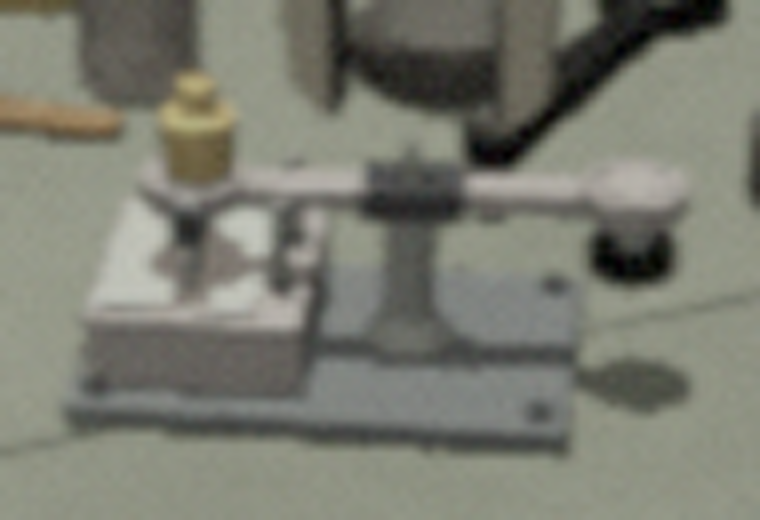

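Run:
```python
from h import *
f=lambda u,v:((u+.5)/6-.5+180,(v+.5)/6-.5+140)
s=np.array([469.4,147.9,88]);q=lambda p:((np.array(p)-[180,140])+.5)*6-.5
for z in(88,102,116,128): print(z,q(proj('top',[*s[:2],z])))
im=cv2.imread('pics/top20.png');hsv=cv2.cvtColor(im,cv2.COLOR_BGR2HSV);m=cv2.inRange(hsv,(18,60,90),(38,255,255))
mm=np.zeros_like(m);mm[190:220,190:215]=m[190:220,190:215]
ys,xs=np.nonzero(mm);c=(xs.mean(),ys.mean());print(len(xs),c,q(c))
for z in(102,108,116): print(z,onz('top',c,z).round(1))
h2=cv2.resize(im[195:217,192:217],None,fx=24,fy=24,interpolation=cv2.INTER_CUBIC);cv2.imwrite('pics/t21.png',h2)
```

```text
88 [148.89903793 402.00205815]
102 [145.64030071 398.34851141]
116 [142.31115065 394.61602103]
128 [139.3998045  391.35195323]
1 (np.float64(205.0), np.float64(205.0)) [152.5 392.5]
102 [472.2 144.6 102. ]
108 [471.4 143.9 108. ]
116 [470.4 143.  116. ]
```

View pics/t21.png

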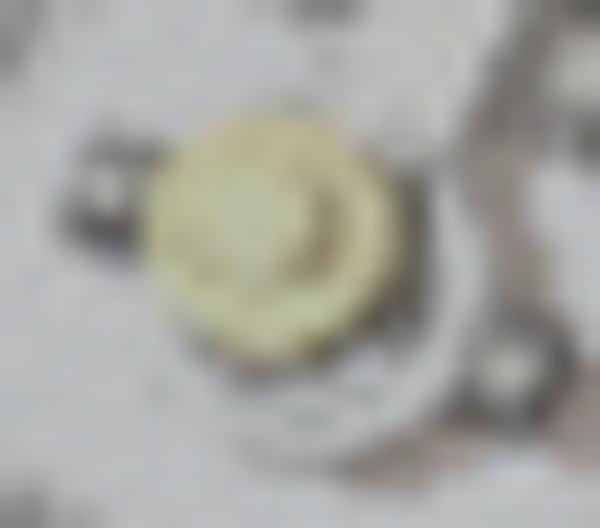

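The weight stands upright, with its body disc at top-crop (139,390). It should be near (142,394), so it is off by about 2–3 mm (+x and a little +y). The side view agrees: 198 against a seat centre of 192, or about 2.4 mm towards the pin. There is time, so I'll regrip and shift it.

```bash
python3 -m jog '{"xyz":[[0,1,0],[0,1,0],[0,1,0],[0,1,0],[0,1,0],[0,1,0],[0,1,0],[0,1,0],[0,1,0],[0,1,0]],"angular":[[0,0,0],[0,0,0],[0,0,0],[0,0,0],[0,0,0],[0,0,0],[0,0,0],[0,0,0],[0,0,0],[0,0,0]]}'; python3 -m jog '{"xyz":[[0,0.8,0],[0,0.2,0],[0,0,0]],"angular":[[0,0,0],[0,0,0],[0,0,0]]}' ; python3 -c "
from h import *
need([471.5,145.1,155],-35)"
```

```text
time: 27.2
tool_pos: [468.6, 130.4, 224.7]
tcp_rot: [-3.127, -0.015, -0.612]
contact_force: [0.4, -0.4, 0.3]
grip_width: 52.7
time: 27.5
tool_pos: [467.0, 155.2, 225.8]
tcp_rot: [-3.126, -0.015, -0.607]
contact_force: [-0.1, 0.2, 0.2]
grip_width: 52.9
t 27.5 shift/20 [ 0.23 -0.51 -3.54] turn/6 [-0.04  0.21 -0.04] F [-0.1  0.2  0.2] w 52.9
```

```bash
python3 -m jog '{"xyz":[[0.23,-0.51,-0.8],[0,0,-0.9],[0,0,-0.9],[0,0,-0.9],[0,0,0],[0,0,0]],"angular":[[-0.04,0.21,-0.04],[0,0,0],[0,0,0],[0,0,0],[0,0,0],[0,0,0]]}' ; python3 -c "
from h import *
need([471.5,145.1,135],-35)"
```

```text
time: 28.1
tool_pos: [472.1, 137.8, 149.8]
tcp_rot: [3.135, 0.005, -0.616]
contact_force: [-0.7, -0.9, 0.8]
grip_width: 52.7
t 28.1 shift/20 [-0.03  0.36 -0.74] turn/6 [ 0.03 -0.07  0.05] F [-0.7 -0.9  0.8] w 52.7
```

```bash
python3 -m jog '{"xyz":[[-0.03,0.36,0],[0,0,0],[0,0,0]],"angular":[[0.03,-0.07,0.05],[0,0,0],[0,0,0]]}' ; python3 -c "
from h import *
need([471.5,145.1,135],-35)"
```

```text
time: 28.4
tool_pos: [472.6, 144.7, 151.1]
tcp_rot: [-3.139, -0.002, -0.612]
contact_force: [-0.3, 0.7, -1.2]
grip_width: 52.9
t 28.4 shift/20 [-0.06  0.02 -0.81] turn/6 [-0.01  0.02  0.01] F [-0.3  0.7 -1.2] w 52.9
```

```bash
python3 -m jog '{"xyz":[[-0.05,0.02,-0.5],[0,0,-0.5],[0,0,-0.4],[0,0,0]],"angular":[[0,0,0],[0,0,0],[0,0,0],[0,0,0]]}' ; python3 -c "
from h import *
need([471.5,145.1,96],-35)"
```

```text
time: 28.8
tool_pos: [471.6, 145.4, 121.5]
tcp_rot: [-3.138, -0.003, -0.611]
contact_force: [-0.4, 0.1, 0.9]
grip_width: 52.9
t 28.8 shift/20 [-0.   -0.02 -1.28] turn/6 [-0.01  0.04  0.  ] F [-0.4  0.1  0.9] w 52.9
```

```bash
python3 -m jog '{"xyz":[[0,0,-0.4],[0,0,-0.4],[0,0,-0.3],[0,0,0]],"angular":[[0,0.04,0],[0,0,0],[0,0,0],[0,0,0]]}' ; python3 -c "
from h import *
need([471.5,145.1,96],-35)"
```

```text
time: 29.2
tool_pos: [471.4, 145.4, 97.0]
tcp_rot: [3.141, 0.002, -0.611]
contact_force: [-0.5, -0.3, 1.1]
grip_width: 52.9
t 29.2 shift/20 [ 0.   -0.01 -0.05] turn/6 [-0.01 -0.01  0.  ] F [-0.5 -0.3  1.1] w 52.9
```

Grip, then lift about 6 mm.

```bash
python3 -m jog '{"xyz":[[0,0,0],[0,0,0],[0,0,0],[0,0,0],[0,0,0],[0,0,0],[0,0,0]],"angular":[[0,0,0],[0,0,0],[0,0,0],[0,0,0],[0,0,0],[0,0,0],[0,0,0]]}' 1; python3 -m jog '{"xyz":[[0,0,0.3],[0,0,0],[0,0,0]],"angular":[[0,0,0],[0,0,0],[0,0,0]]}'; python3 -c "
from h import *
im=capture('side')[:,:,::-1];cv2.imwrite('pics/side22.png',im);crop(im,185,265,130,205,8,'s22.png')
print(bot.get_obs()['tool_pos']);need([468.9,144.4,98],-35)"
```

```text
time: 29.9
tool_pos: [471.7, 145.4, 97.4]
tcp_rot: [-3.141, 0.001, -0.611]
contact_force: [0.3, 0.7, -1.4]
grip_width: 28.5
time: 30.2
tool_pos: [471.5, 145.4, 103.9]
tcp_rot: [-3.141, 0.001, -0.611]
contact_force: [0.1, -0.9, -1.6]
grip_width: 28.5
[471.62622099 145.39462348 103.95484771]
t 30.25 shift/20 [-0.14 -0.05 -0.3 ] turn/6 [-0.01 -0.01  0.  ] F [ 0.2  0.5 -1.6] w 28.2
```

View pics/s22.png

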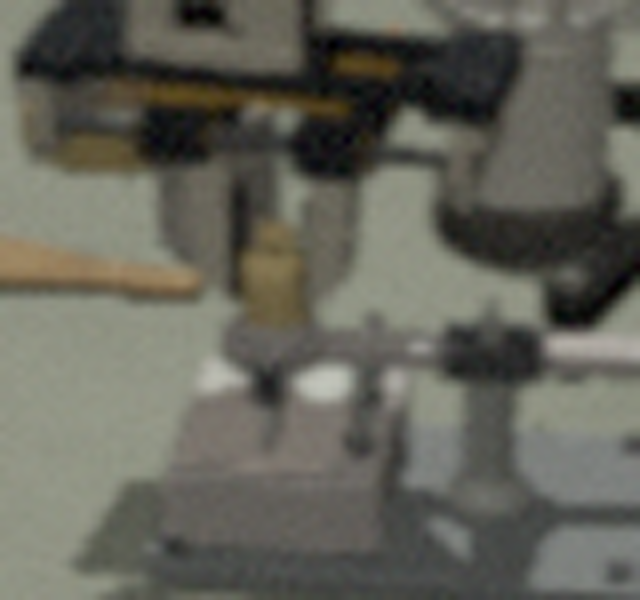

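```bash
python3 -m jog '{"xyz":[[-0.11,-0.05,0],[0,0,0]],"angular":[[0,0,0],[0,0,0]]}';python3 -m jog '{"xyz":[[0,0,-0.2],[0,0,0]],"angular":[[0,0,0],[0,0,0]]}'; python3 -c "
from h import *
need([469.5,144.4,96],-35)"
```

```text
time: 30.45
tool_pos: [469.1, 144.3, 103.9]
tcp_rot: [-3.142, 0.001, -0.611]
contact_force: [0.6, 0.2, -1.6]
grip_width: 28.2
time: 30.65
tool_pos: [469.0, 144.3, 99.5]
tcp_rot: [3.142, 0.001, -0.611]
contact_force: [-0.4, -0.9, -2.2]
grip_width: 28.5
t 30.65 shift/20 [ 0.03  0.01 -0.17] turn/6 [-0.01 -0.01  0.  ] F [-0.4 -0.9 -2.2] w 28.5
```

```bash
python3 -m jog '{"xyz":[[0.02,0,-0.1],[0,0,0],[0,0,-0.06],[0,0,0]],"angular":[[0,0,0],[0,0,0],[0,0,0],[0,0,0]]}';python3 -m jog '{"xyz":[[0,0,-0.05],[0,0,0]],"angular":[[0,0,0],[0,0,0]]}'; python3 -c "
from h import *
need([469.5,144.4,96],-35)"
```

```text
time: 31.05
tool_pos: [469.8, 144.5, 97.5]
tcp_rot: [-3.141, 0.001, -0.611]
contact_force: [-0.4, 0.0, -1.4]
grip_width: 28.5
time: 31.25
tool_pos: [470.0, 144.6, 97.3]
tcp_rot: [-3.14, -0.0, -0.611]
contact_force: [0.0, -0.7, -1.5]
grip_width: 28.3
t 31.25 shift/20 [-0.02 -0.01 -0.07] turn/6 [-0.01  0.01  0.  ] F [ 0.  -0.7 -1.5] w 28.3
```

```bash
python3 -m jog '{"xyz":[[0,0,0],[0,0,0],[0,0,0],[0,0,0],[0,0,0]],"angular":[[0,0,0],[0,0,0],[0,0,0],[0,0,0],[0,0,0]]}' -0.15;python3 -m jog '{"xyz":[[0,0,0.2],[0,0,0.4],[0,0,0.8],[0,0,1],[0,0,1],[0,0,1],[0,0,1],[0,-1,0],[0,-1,0],[0,-1,0]],"angular":[[0,0,0],[0,0,0],[0,0,0],[0,0,0],[0,0,0],[0,0,0],[0,0,0],[0,0,0],[0,0,0],[0,0,0]]}';python3 -m jog '{"xyz":[[0,-1,0],[0,-1,0],[0,-1,0],[0,-1,0],[0,-1,0],[0,-1,0],[0,-1,0],[0,-1,0],[0,-1,0],[0,0,0]],"angular":[[0,0,0],[0,0,0],[0,0,0],[0,0,0],[0,0,0],[0,0,0],[0,0,0],[0,0,0],[0,0,0],[0,0,0]]}'; python3 -c "
from h import *
im=capture('top')[:,:,::-1];cv2.imwrite('pics/top23.png',im);crop(im,192,217,195,217,24,'t23.png')
im=capture('side')[:,:,::-1];crop(im,195,290,150,215,8,'s23.png')"
```

```text
time: 31.75
tool_pos: [470.4, 144.6, 97.0]
tcp_rot: [-3.139, -0.001, -0.611]
contact_force: [0.3, -0.7, 0.6]
grip_width: 52.5
time: 32.75
tool_pos: [470.3, 84.9, 215.6]
tcp_rot: [-3.136, -0.005, -0.607]
contact_force: [-0.0, 0.2, -0.2]
grip_width: 53.1
time: 33.75
tool_pos: [470.1, -104.2, 223.9]
tcp_rot: [-3.132, -0.014, -0.609]
contact_force: [-0.2, 0.7, 0.3]
grip_width: 52.5
```

View pics/t23.png

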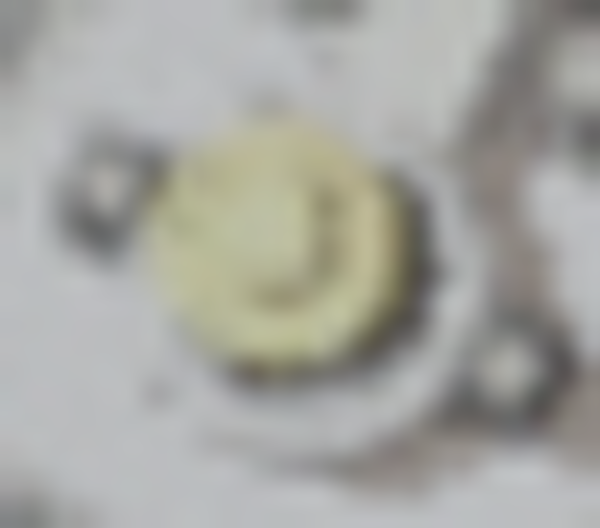

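View pics/s23.png

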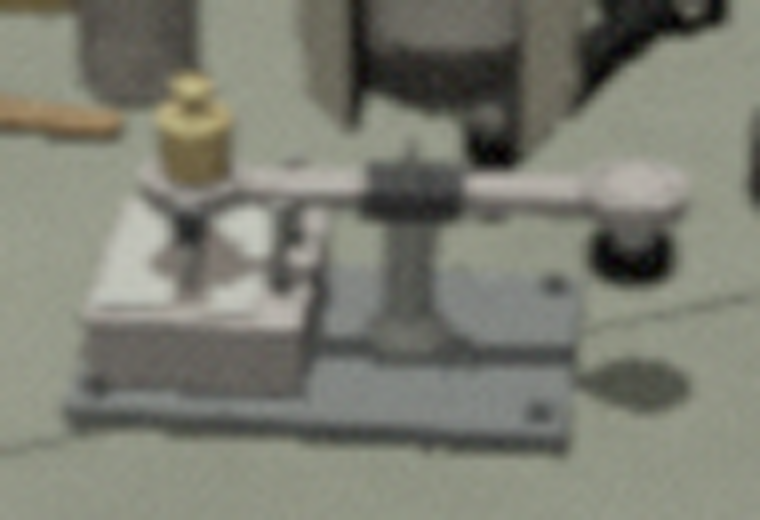

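The weight's disc is now at (277,250) in the enlarged top crop, against about (283,259) expected. That is about 1.3 mm off, and the side view gives 194 against 192, under 1 mm. It is upright, the arm is down and between the pegs, and the robot is clear, so I hand in.

```bash
python3 -c "
from plant import bot
print(bot.close_job())"
```

```text
the job is handed in; nothing more can be done
None
```

The rub tester is changed over to scraping and handed in at about 34 s of the 59 s allowed. I lifted the arm off the pin, turned it end for end and refitted it fully down, so the scraper is over the panel between the stop pegs. The larger brass weight stands upright on the seat above the scraper.

- **Arm:** in the last pictures from both cameras it lies level on the post, with the seats at the same height as before.
- **Weight:** my first placing was about 2–3 mm off centre. I regripped it and shifted it to about 1.3 mm off in the top view and under 1 mm in the side view.
- **Disagreements:** the camera and the robot's own position differed by about 3.7 mm on where the seat was, so I split the difference and corrected from pictures. An automatic circle fit for the seat was too noisy to trust, so the centring figures come from edges I read off the enlarged pictures. The gripper read 28.5 mm on the 30 mm weight, which I could not explain.
- **Other things:** I touched nothing else on purpose. I did not re-measure the small weight or the bystanders at the end.

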